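# Set up the mirror for a lamp check

## Task

Get the bench ready for a lamp check: put every loose lens cell into the steel tray, flat on its floor, and swing the mirror panel's kickstand fully out, then take the panel off its slanted rest and stand it on its kickstand with its bottom edge on the wide tape bar, square to the lamp and its mirror facing it. When the panel stands and the cells are in the tray, press the plunger on top of the lamp right down to its stop, hold it there a moment and let it come back up. Never let the mirror fall over or lie flat, and leave the other things on the bench where they are.

Things in the scene. Friction and masses are not known exactly. Their poses are not given: they have to be found in the camera images.
- mirror: Black mirror panel, 90 mm wide (its y), 145 tall (z), 12 thick (x), 0.32 kg. Origin: centre of its underside; -x out of the mirror face, +x out of the back with the kickstand. It starts leaning face-forward on the rest, z axis 30 degrees from vertical. Standing on the unfolded kickstand it leans back by 19 degrees (z tipped towards its +x), origin 2 mm above the table.
- mirror_top (a point): Point of the panel for gripping it: middle of its width and thickness, 20 mm below its top edge, 125 mm from the underside. The top 40 mm of the panel is free on both sides, also on the rest, and can be pinched across its 12 mm thickness.
- kickstand (a joint): Hinge of the kickstand (rad): 0 folded flat against the panel's back, 0.58 at its stop, fully out. Friction hinge (0.05 N m), stays where it is left. It turns about the mirror's -y axis through point hinge: the foot end swings away from the back. The leg is 16 mm wide and 88 mm long, running from the hinge towards the bottom edge.
- hinge (a point): A point of the mirror panel: middle of the kickstand's hinge axis, on the panel's back, at (10.5, 0, 92) mm in the mirror's frame.
- tab (a point): Grip point on the kickstand's tab: a block 16 mm wide (mirror's y), 10 mm thick along the leg, standing 27 mm out from the leg. The point is in the middle of its width, 50 mm from the hinge and 20 mm out from the leg's centre plane (tab's end: 30 mm). Axes: x outward along the tab, y the hinge line, z along the leg to the hinge. Pinch it along y; both sides are free.
- foot (a point): Middle of the kickstand's round rubber foot bar (36 mm long plus its round ends, 4 mm radius), 84 mm from the hinge; 4 mm above the table when it stands on it.
- rest: Fixed aluminium slanted rest that holds the mirror at the start: base 140 x 100 x 6 mm, a plate sloping 60 degrees from level behind the panel's face, up to 86 mm along it, and two rubber stops 10 mm high (at y = +-34 mm) in front of its bottom edge; lift the panel straight up to clear them. Origin on the table below the bottom edge; the panel's back faces +x.
- mark: Tape marks flat on the board: a wide bar (20 x 110 mm, along its y) where the panel's bottom edge goes, and thin strips outlining 95 mm behind it, away from the lamp. Origin: middle of the wide bar, on the table. x points away from the lamp: the standing mirror's x and y axes should point as the mark's.
- lamp: Fixed black lamp housing, 110 x 110 x 90 mm, light port in the middle of its -x face. Origin: centre of its underside.
- lamp_port (a point): Centre of the lamp's round light port, on its front face, 55 mm above the table.
- plunger (a joint): Travel of the spring plunger on top of the lamp (m): 0 up, 0.012 at its stop. Spring 3.2 N at the top, 8 N at the stop, returns by itself when let go.
- plunger_top (a point): Centre of the top of the plunger's round head (30 mm wide, 8 mm thick), 130 mm above the table when up; it moves straight down.
- tray: Fixed open steel tray, 210 (x) x 150 (y) mm outside, walls 5 mm thick and 18 mm high, floor 5 mm thick. Origin: centre of its underside.
- cell1: Loose lens cell (4 to 6 are present, the rest absent: None): short black cylinder with a glass top, 40 mm across, 30 mm tall, 70 g, standing on its flat underside. Origin: centre of its underside, z up.
- cell2: Loose lens cell (4 to 6 are present, the rest absent: None): short black cylinder with a glass top, 40 mm across, 30 mm tall, 70 g, standing on its flat underside. Origin: centre of its underside, z up.
- cell3: Loose lens cell (4 to 6 are present, the rest absent: None): short black cylinder with a glass top, 40 mm across, 30 mm tall, 70 g, standing on its flat underside. Origin: centre of its underside, z up.
- cell4: Loose lens cell (4 to 6 are present, the rest absent: None): short black cylinder with a glass top, 40 mm across, 30 mm tall, 70 g, standing on its flat underside. Origin: centre of its underside, z up.
- cell5: Loose lens cell (4 to 6 are present, the rest absent: None): short black cylinder with a glass top, 40 mm across, 30 mm tall, 70 g, standing on its flat underside. Origin: centre of its underside, z up.
- cell6: Loose lens cell (4 to 6 are present, the rest absent: None): short black cylinder with a glass top, 40 mm across, 30 mm tall, 70 g, standing on its flat underside. Origin: centre of its underside, z up.
- tape_roll: Loose paper tape roll, 90 mm across, 22 mm tall. Leave alone. Origin: centre of its underside.
- screw_jar: Loose glass jar, 50 mm across, 65 mm tall. Leave alone. Origin: centre of its underside.
- driver: Loose screwdriver lying on the bench, 170 mm long, its length along its x. Leave alone.
- motor: Loose electric motor lying on its foot, 100 mm long along its x (from the origin towards +x, which is the shaft end), 60 mm high. Leave alone.
- bracket: Loose steel angle bracket, 60 x 50 x 50 mm. Leave alone.

How it is judged:
On the way, in this order (a step that is already met when the one before it is completed fails the run):
1. the kickstand is swung fully out (value of joint kickstand above 0.5 rad), for 0.2 s.
2. the mirror stands on its kickstand on the tape bar facing the lamp, let go, and every lens cell lies in the tray (value of joint kickstand above 0.5 rad and angle between mirror's own z axis and vertical between 0.2 and 0.5 rad and height (world z) of mirror below 0.008 m and height (world z) of foot below 0.009 m and horizontal distance between mirror and mark below 0.03 m and angle between the y axis of mirror and the y axis of mark, either way round below 0.2 rad and x of lamp_port in the frame of mirror below -0.05 m and linear speed of mirror below 0.03 m/s and contact force between mirror and the fingers below 0.05 N and x of cell1 in the frame of tray between -0.092 and 0.092 m and y of cell1 in the frame of tray between -0.062 and 0.062 m and z of each of cell1, cell2, cell3, cell4, cell5, cell6 in the frame of tray below 0.012 m and angle between each of cell1, cell2, cell3, cell4, cell5, cell6's own z axis and vertical below 0.15 rad and linear speed of each of cell1, cell2, cell3, cell4, cell5, cell6 below 0.05 m/s and x of cell2 in the frame of tray between -0.092 and 0.092 m and y of cell2 in the frame of tray between -0.062 and 0.062 m and x of cell3 in the frame of tray between -0.092 and 0.092 m and y of cell3 in the frame of tray between -0.062 and 0.062 m and x of cell4 in the frame of tray between -0.092 and 0.092 m and y of cell4 in the frame of tray between -0.062 and 0.062 m and x of cell5 in the frame of tray between -0.092 and 0.092 m and y of cell5 in the frame of tray between -0.062 and 0.062 m and x of cell6 in the frame of tray between -0.092 and 0.092 m and y of cell6 in the frame of tray between -0.062 and 0.062 m), for 0.3 s.
3. the plunger is pressed down to its stop, with the mirror standing (value of joint plunger above 0.0105 m and value of joint kickstand above 0.5 rad and angle between mirror's own z axis and vertical between 0.2 and 0.5 rad and height (world z) of mirror below 0.008 m and height (world z) of foot below 0.009 m and horizontal distance between mirror and mark below 0.03 m and angle between the y axis of mirror and the y axis of mark, either way round below 0.2 rad and x of lamp_port in the frame of mirror below -0.05 m and linear speed of mirror below 0.03 m/s and contact force between mirror and the fingers below 0.05 N), for 0.2 s.
At the end, for the whole second after the job is handed in: Mirror at rest on its unfolded kickstand (over 0.5 rad), panel and foot on the table, leaning 0.2 to 0.5 rad, within 30 mm of the bar's middle and 0.2 rad of its direction, facing the lamp; every present lens cell flat (0.15 rad) on the tray floor; plunger up again (under 2 mm) (all of step 2 and value of joint plunger below 0.002 m); the robot touches nothing.
It fails at once if the mirror panel falls over or is laid flat (angle between mirror's own z axis and vertical above 1.2 rad).
It fails at once if another thing on the bench is moved more than 40 mm (distance of any of tape_roll, screw_jar, driver, motor, bracket from where it was at the start of the episode above 0.04 m).
Of cell1, cell2, cell3, cell4, cell5, cell6 only 4 to 6 are there at a start; the rules pass over those that are not, and their reading is None.
At some moment in a run one of cell1, cell2, cell3, cell4, cell5, cell6 may be knocked a few centimetres aside while the robot is not near it.
It also fails if it takes over 210 s, if anything falls off the work surface, if the arm or the gripper's body presses on something with over 40 N, if the wrist force passes 120 N, or if a joint passes its speed limit or range.

## Robot

A 6-joint arm with a two-finger parallel gripper is mounted at the origin on the work surface. World frame = base frame: x ahead of the robot, y to its left, z up, the work surface at z = 0. Lengths are in m, angles in rad, forces in N, time in s.
With the tool pointing down it reaches from about 0.3 to 0.875 m from the base axis. Payload 6.4 kg.
Tool frame: the origin (TCP) lies between the finger pads; the fingertips stand tip_extent ahead of it and the grasp point (between the pads) lies 5 mm behind it (tip_extent is the distance from the TCP to the fingertips, in m); z points along the fingers, y is the direction in which the jaws open and shut (so a half turn about z gives the same grasp; the last joint's range is limited). The gripper opens to 85 mm and grips with 20 to 120 N. Pads are 22 mm wide; open, the fingers measure 114 mm over their backs; the gripper's body (76 mm by 85 mm) begins 54 mm behind the grasp point. The pads swing forward as they close: fully open they stand 13 mm farther back than shut.
Start: joints at [1.001, 0.181, 1.607, -0, 1.354, -0.206], TCP at [0.205, 0.537, 0.218] pointing down, gripper open.
Joint ranges: [-2.99, 2.99], [-0.89, 2.07], [0.3, 2.58], [-1.14, 4.28], [0, 2.63], [-3.12, 3.12]. Speed limits (rad/s): [2.57, 2.57, 3.01, 3.14, 3.14, 3.14].

## Interface

Orientations are given as a unit quaternion [w, x, y, z].
In Python, from bench import * gives the robot as it stands.
- The arm moves only by the shell command python3 -m jog 'ROWS'. ROWS is JSON, a list of rows, each a list of 3 entries, a list of its own where there are three numbers: the shift along the tool's x, y, z in mm, then the turn, a rotation vector about the tool's x, y, z in rad, then the opening, from 0 (shut) to 1 (fully open). A call has 1 to 20 rows; each row is the pose to reach, as a shift and turn from the pose measured when the call began, along the tool's axes at that moment; what a row does not reach only later rows make up. A row lasts 1/12 s, in which the tool goes at most 41.7 mm and 7.16 degrees, less where a joint would pass 70% of its speed; a pose out of reach is approached as far as the arm can. A call with a gripper value outside its range is refused whole. The fingers move at their own pace and stop on an object; the grip force is fixed at half the most. Time passes only in rows, so rows that repeat a pose let the fingers close. It gives the time, the measured TCP pose, the force and the opening at its end, in the units of the state.
- get_obs(): the state, without advancing time (a new reading comes with each control period).
- camera(name): name is "side" or "top" or "wrist"; returns (picture, depth): 400x640x3 uint8, red, green, blue; 400x640 float32, m along the optical axis (not along the pixel's ray), 0 where there is no reading.
- get_calibration(name): a dict with "fx", "fy", "cx", "cy" (pixels), "k1" (the pictures are not rectified: a ray, as slopes to the right and down, at radius r is drawn at 1 + k1 r^2 times it, then the intrinsics apply), "world_from_camera" (4x4, takes a point from camera to world coordinates). Camera axes: x right, y down, z forward; pixel columns grow to the right and rows downward; lengths in m; the calibration is good to about 2 mm. A picture is of the moment at which its call begins: read the wrist's pose just before it. get_calibration takes no time and is no camera call; for the wrist camera it gives the pose at the moment of the call.
- hand_in(): hands the job in, once; it reports no verdict.
The state is a dict: "time_s": time; "q": joint angles; "dq": joint speeds; "joint_efforts": joint torques, N m; "eef_pos": TCP position; "eef_rot": TCP orientation; "wrist_force": force on the tool from outside, world axes, zero at the start; "torque": the same for the moment, N m; "opening": opening from 0.0 (shut) to 1.0 (fully open).
Only numpy, scipy, OpenCV 4.12 (cv2) and the standard library are available. Lean on these libraries where they do the work, as an engineer would, in place of code of your own. Each camera call takes 0.05 s, during which the arm holds its last target.

## Working session

There is one attempt and no reset: what is moved stays moved. The work goes in short steps, Python scripts to look and compute and a shell command to move; the robot and the scene stay as the last step left them, time stands still between calls to the robot, and variables do not carry over. Pictures are saved under pics/ and viewed, and the job is handed in when it is done.

```bash
ls; mkdir -p pics; cat > h.py <<'E'
from bench import *
import numpy as np, cv2
from scipy.spatial.transform import Rotation as R
def snap(n,fn):
    c=get_calibration(n); p,d=camera(n); cv2.imwrite('pics/'+fn+'.png',p[:,:,::-1]); np.savez('pics/'+fn+'.npz',p=p,d=d,T=c['world_from_camera'],K=[c['fx'],c['fy'],c['cx'],c['cy'],c['k1']]); return p,d,c
def load(fn):
    z=np.load('pics/'+fn+'.npz'); return z['p'],z['d'],z['T'],z['K']
def rays(uv,K):
    uv=np.asarray(uv,float).reshape(-1,1,2)
    A=np.array([[K[0],0,K[2]],[0,K[1],K[3]],[0,0,1]])
    return cv2.undistortPoints(uv,A,np.array([K[4],0,0,0,0.]))[:,0]
def plane(fn,uv,z):
    p,d,T,K=load(fn); r=rays(uv,K); r=np.c_[r,np.ones(len(r))]@T[:3,:3].T; o=T[:3,3]
    return o+r*((z-o[2])/r[:,2])[:,None]
def dep(fn,uv):
    p,d,T,K=load(fn); r=rays(uv,K); uv=np.asarray(uv,int).reshape(-1,2); dd=d[uv[:,1],uv[:,0]]
    return (np.c_[r,np.ones(len(r))]*dd[:,None])@T[:3,:3].T+T[:3,3]
def cloud(fn):
    vv,uu=np.mgrid[0:400,0:640]; P=dep(fn,np.c_[uu.ravel(),vv.ravel()]).reshape(400,640,3); return P
def proj(fn,X):
    p,d,T,K=load(fn); Y=(np.atleast_2d(X)-T[:3,3])@T[:3,:3]; r=Y[:,:2]/Y[:,2:]; r=r*(1+K[4]*(r**2).sum(1))[:,None]; return r*K[:2]+K[2:4]
def pose():
    o=get_obs(); q=np.array(o['eef_rot']); return np.array(o['eef_pos']),R.from_quat(q[[1,2,3,0]]),o
def goto(target,Rt=None):
    p,Rc,o=pose(); s=Rc.inv().apply(np.array(target)-p)*1000
    t=(Rc.inv()*Rt).as_rotvec() if Rt is not None else np.zeros(3)
    print('shift',s.round(1),'turn',t.round(3)); return s,t
def down(a,flip=False): # tool z down, jaw y axis along world angle a
    y=np.array([np.cos(a),np.sin(a),0]); z=np.array([0,0,-1.]); x=np.cross(y,z); return R.from_matrix(np.c_[x,y,z])
E
python3 - <<'E'
from h import *
for n in ['side','top','wrist']:
    p,d,c=snap(n,n+'0'); print(n,{k:np.round(v,3).tolist() for k,v in c.items()})
o=get_obs(); print(o)
E
```

```text
pics
side {'fx': 378.21, 'fy': 378.21, 'cx': 320.388, 'cy': 198.464, 'k1': -0.039, 'world_from_camera': [[-0.992, -0.079, 0.096, 0.477], [-0.124, 0.643, -0.755, 0.626], [-0.002, -0.762, -0.648, 0.668], [0.0, 0.0, 0.0, 1.0]]}
top {'fx': 388.369, 'fy': 388.369, 'cx': 319.37, 'cy': 205.033, 'k1': -0.064, 'world_from_camera': [[-0.014, -0.991, 0.132, 0.441], [-1.0, 0.01, -0.028, 0.001], [0.027, -0.133, -0.991, 1.1], [0.0, 0.0, 0.0, 1.0]]}
wrist {'fx': 309.618, 'fy': 309.618, 'cx': 320.66, 'cy': 191.526, 'k1': -0.023, 'world_from_camera': [[0.357, 0.902, 0.244, 0.144], [0.934, -0.344, -0.094, 0.561], [-0.001, 0.261, -0.965, 0.374], [0.0, 0.0, 0.0, 1.0]]}
{'time_s': 0.15, 'q': array([ 1.00066805e+00,  1.81387258e-01,  1.60773979e+00,  1.26984689e-05,
        1.35378896e+00, -2.06272340e-01]), 'dq': array([ 0.00063936,  0.00089908, -0.00363565,  0.00199815, -0.00141366,
       -0.00011345]), 'joint_efforts': array([ 1.56591501e-03, -4.45264721e+01, -3.51695108e+01, -2.37382428e-04,
        5.84595706e-03,  1.10988765e-05]), 'eef_pos': array([0.20436577, 0.53700983, 0.21770025]), 'eef_rot': array([-2.56198918e-04,  1.80927366e-01,  9.83496238e-01, -6.10097796e-04]), 'wrist_force': array([-0.15789521, -0.05275192,  0.51924389]), 'torque': array([-0.02383979,  0.06289919, -0.01528419]), 'opening': 1.001503699456452}
```

View pics/top0.png

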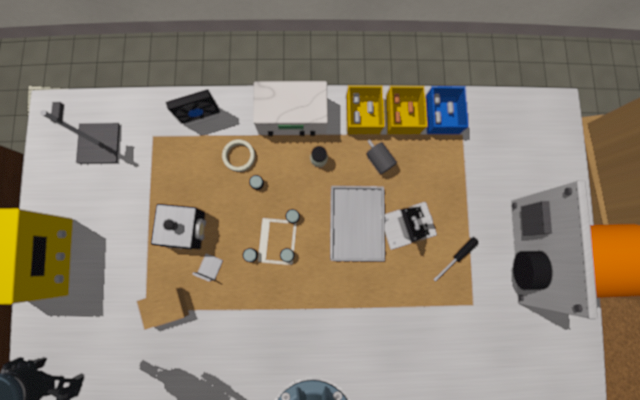

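View pics/side0.png

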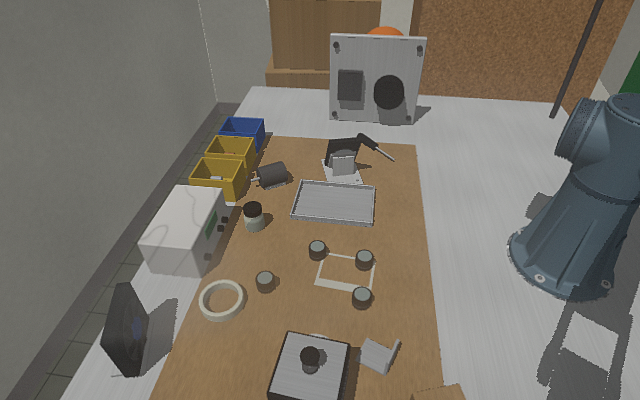

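```bash
python3 -c "
import bench; print([k for k in dir(bench) if k[0]!='_']); print(getattr(bench,'tip_extent',None))"
```

```text
['MotionError', 'camera', 'get_calibration', 'get_obs', 'hand_in', 'tip_extent']
0.014
```

The top view shows four cells at about (257,182), (292,216), (250,255) and (287,255). The lamp is at (180,227), the tape bar at (265,242), the tray at (358,224) and the rest with the mirror at (410,226). The side view agrees: four cells, and the driver near the rest. Next I'll enlarge the crops.

```bash
python3 - <<'E'
import cv2
a=cv2.imread('pics/top0.png')
cv2.imwrite('pics/topA.png',cv2.resize(a[130:310,145:305],None,fx=3.3,fy=3.3,interpolation=cv2.INTER_CUBIC))
cv2.imwrite('pics/topB.png',cv2.resize(a[130:290,320:490],None,fx=3.7,fy=3.7,interpolation=cv2.INTER_CUBIC))
a=cv2.imread('pics/side0.png')
cv2.imwrite('pics/sideB.png',cv2.resize(a[125:225,280:410],None,fx=6,fy=6,interpolation=cv2.INTER_CUBIC))
E
python3 - <<'E'
from h import *
P=cloud('top0')
for n,(u,v) in dict(c1=(257,181),c2=(292,214),c3=(250,254),c4=(287,254),plunger=(173,225),lamp=(190,235)).items(): print(n,P[v,u].round(4))
E
```

```text
c1 [0.6536 0.1444 0.0309]
c2 [0.5602 0.0471 0.0277]
c3 [0.4512 0.1621 0.0299]
c4 [0.4501 0.0612 0.0299]
plunger [0.5242 0.3412 0.1287]
lamp [0.501  0.3092 0.0908]
```

View pics/topA.png

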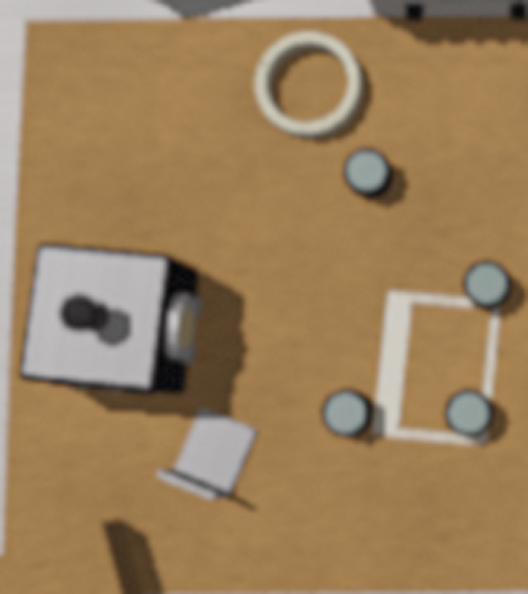

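View pics/topB.png

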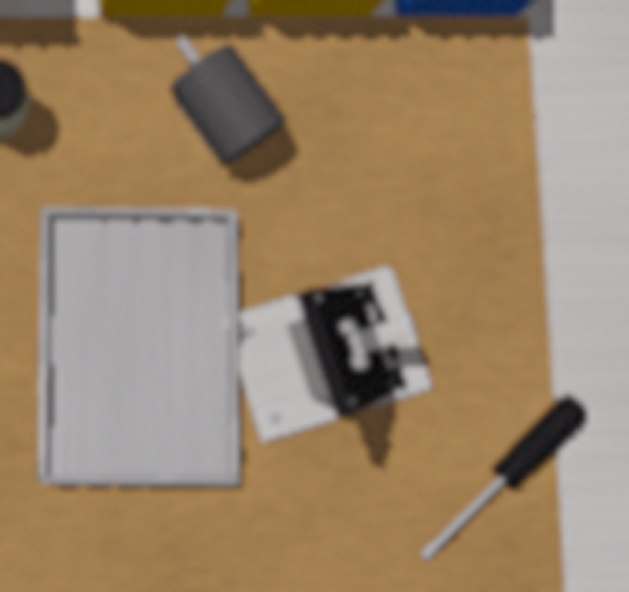

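View pics/sideB.png

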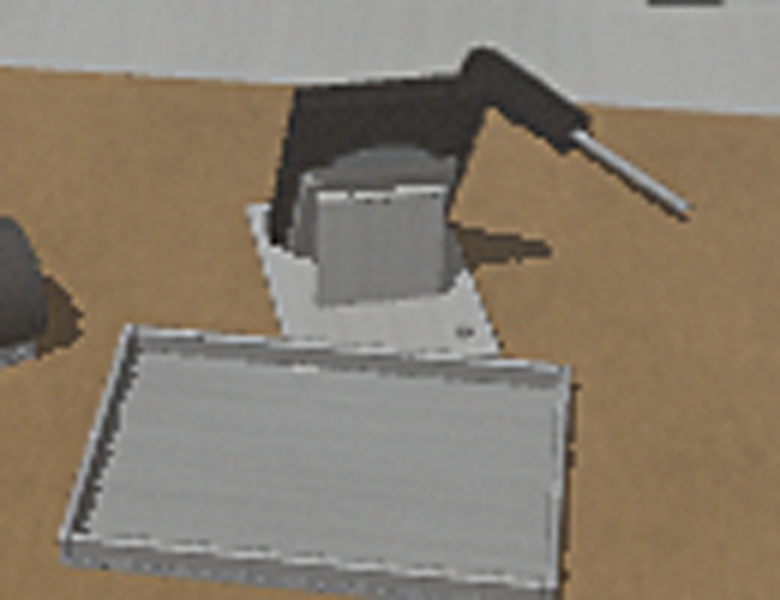

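```bash
python3 - <<'E'
from h import *
def A(u,v): return (u/3.3+145-.35, v/3.3+130-.35)
def B(u,v): return (u/3.7+320-.36, v/3.7+130-.36)
m=plane('top0',[A(388,291),A(412,293),A(398,438),A(374,434),A(499,305),A(489,443)],0)
print('mark',m.round(4)); print(np.linalg.norm(m[0]-m[3]),np.linalg.norm(m[0]-m[1]),np.linalg.norm(m[0]-m[4]))
c=m[:4].mean(0); y=m[:2].mean(0)-m[2:4].mean(0); print('mark c',c,'yaw x',np.degrees(np.arctan2(y[1],y[0]))-90)
t=plane('top0',[B(42,207),B(237,209),B(241,486),B(40,484)],.018)
print('tray',t.round(4),t.mean(0),np.linalg.norm(t[0]-t[1]),np.linalg.norm(t[1]-t[2]))
r=plane('top0',[B(238,312),B(388,265),B(434,388),B(262,442)],.006)
print('rest',r.round(4),r.mean(0),np.linalg.norm(r[0]-r[1]),np.linalg.norm(r[1]-r[2]))
p,d,T,K=load('top0')
P=cloud('top0')
# panel points: plane fit
sub=[(u,v) for u in range(400,435) for v in range(200,245) if p[v,u].max()<70 and P[v,u,2]>.03]
X=np.array([P[v,u] for u,v in sub]); print(len(X),X.min(0),X.max(0))
for q in [B(305,292),B(345,412),B(352,345),B(425,355),B(370,360),B(405,385)]: print(q,dep('top0',[q]).round(4))
# cells: centroid of high pixels
for (u,v) in [(257,181),(292,214),(250,254),(287,254)]:
    Z=P[v-12:v+12,u-12:u+12]; mm=(Z[...,2]>.022)&(Z[...,2]<.04); print(Z[mm].mean(0).round(4),mm.sum())
Z=P[200:250,150:182]; mm=(Z[...,2]>.12); print('plg',Z[mm].mean(0).round(4),mm.sum())
Z=P[200:250,150:210]; mm=(Z[...,2]>.08)&(Z[...,2]<.1); print('lamp',Z[mm].mean(0).round(4),mm.sum(),Z[mm].min(0),Z[mm].max(0))
E
```

```text
mark [[0.5532 0.1328 0.    ]
 [0.5512 0.1122 0.    ]
 [0.4277 0.1238 0.    ]
 [0.4313 0.1442 0.    ]
 [0.5401 0.0374 0.    ]
 [0.4225 0.0466 0.    ]]
0.12240255455357395 0.02072965814121397 0.09628903723978254
mark c [0.49083021 0.12822333 0.        ] yaw x -95.3500130522073
tray [[ 0.6411 -0.0632  0.018 ]
 [ 0.6383 -0.2136  0.018 ]
 [ 0.427  -0.2093  0.018 ]
 [ 0.4309 -0.0581  0.018 ]] [ 0.53432122 -0.13603227  0.018     ] 0.1503974128283495 0.21133588721287108
rest [[ 0.5599 -0.2138  0.006 ]
 [ 0.5953 -0.3331  0.006 ]
 [ 0.4991 -0.3646  0.006 ]
 [ 0.4599 -0.2289  0.006 ]] [ 0.52855523 -0.28510685  0.006     ] 0.12444380924478915 0.10122784521924814
397 [ 0.4411134  -0.31943023  0.03005267] [0.57310117 0.00149138 1.10023439]
(402.07243243243244, 208.5589189189189) [[ 0.5751 -0.2673  0.0036]]
(412.8832432432432, 240.99135135135134) [[ 0.477  -0.2593  0.1347]]
(414.7751351351351, 222.88324324324321) [[ 0.5259 -0.2776  0.0933]]
(434.5048648648648, 225.58594594594592) [[ 0.5253 -0.3612 -0.0012]]
(419.64, 226.93729729729728) [[ 0.5181 -0.3021  0.0519]]
(429.09945945945947, 233.69405405405405) [[ 0.5014 -0.3395  0.0138]]
[0.6514 0.1483 0.0294] 161
[0.5543 0.0468 0.0295] 161
[0.4504 0.1642 0.03  ] 168
[0.4495 0.0624 0.0303] 166
plg [0.5222 0.3338 0.1826] 108
lamp [0.5247 0.3502 0.0903] 1650 [0.46751108 0.28943585 0.08001766] [0.58379664 0.41240679 0.09975393]
```

```bash
python3 - <<'E'
from h import *
p,Rc,o=pose(); print(p,Rc.as_matrix().round(3))
T=np.array(get_calibration('wrist')['world_from_camera']); print(Rc.inv().apply(T[:3,3]-p).round(4), (Rc.inv().as_matrix()@T[:3,:3]).round(3))
E
```

```text
[0.20436577 0.53700983 0.21770025] [[-0.935  0.356 -0.001]
 [ 0.356  0.935 -0.001]
 [ 0.    -0.001 -1.   ]]
[ 0.0654  0.0007 -0.1562] [[-0.001 -0.965 -0.262]
 [ 1.    -0.001 -0.   ]
 [-0.    -0.262  0.965]]
```

```bash
python3 - <<'E'
from h import *
s,t=goto([0.40,0.05,0.35],down(np.radians(-45)))
E
```

```text
shift [-356.1 -385.7 -131.9] turn [-1.000e-03  1.000e-03  1.992e+00]
```

```bash
python3 -m jog '[[[-180,-190,-132],[0,0,1.0],1],[[-180,-190,-132],[0,0,1.0],1],[[-180,-190,-132],[0,0,1.0],1],[[-180,-190,-132],[0,0,1.0],1],[[-180,-190,-132],[0,0,1.0],1],[[-180,-190,-132],[0,0,1.0],1],[[-180,-190,-132],[0,0,1.0],1],[[-180,-190,-132],[0,0,1.0],1],[[-356,-386,-132],[0,0,1.99],1],[[-356,-386,-132],[0,0,1.99],1],[[-356,-386,-132],[0,0,1.99],1],[[-356,-386,-132],[0,0,1.99],1],[[-356,-386,-132],[0,0,1.99],1],[[-356,-386,-132],[0,0,1.99],1],[[-356,-386,-132],[0,0,1.99],1],[[-356,-386,-132],[0,0,1.99],1],[[-356,-386,-132],[0,0,1.99],1],[[-356,-386,-132],[0,0,1.99],1]]'
cat >> h.py <<'E'
def tool(xh_deg,th_deg,sgn=-1):
    """jaw along mirror y, tool z tilted th from vertical toward -xh; sgn -1: camera on +xh side"""
    a=np.radians(xh_deg); th=np.radians(th_deg); xh=np.array([np.cos(a),np.sin(a),0]); up=np.array([0,0,1.])
    z=-np.sin(th)*xh-np.cos(th)*up; y=sgn*np.cross(up,xh); x=np.cross(y,z); return R.from_matrix(np.c_[x,y,z])
E
python3 - <<'E'
from h import *
p,Rc,o=pose(); print(p,o['q'].round(2),o['wrist_force'])
goto([0.54,-0.34,0.26],tool(-72,30))
E
```

```text
time_s: 1.65
eef_pos: [0.3997, 0.0496, 0.3499]
eef_rot: [0.0, 0.923, 0.385, -0.001]
wrist_force: [-0.5, 0.2, -0.2]
opening: 1.001
[0.39965148 0.04964278 0.34990125] [-0.17 -0.31  1.81 -0.    1.64  0.61] [-0.46751364  0.19667692 -0.21493131]
shift [-178.1  373.9   90.1] turn [ 0.535 -0.324  1.992]
```

```bash
python3 -m jog '[[[-178,374,90],[0.535,-0.324,1.992],1],[[-178,374,90],[0.535,-0.324,1.992],1],[[-178,374,90],[0.535,-0.324,1.992],1],[[-178,374,90],[0.535,-0.324,1.992],1],[[-178,374,90],[0.535,-0.324,1.992],1],[[-178,374,90],[0.535,-0.324,1.992],1],[[-178,374,90],[0.535,-0.324,1.992],1],[[-178,374,90],[0.535,-0.324,1.992],1],[[-178,374,90],[0.535,-0.324,1.992],1],[[-178,374,90],[0.535,-0.324,1.992],1],[[-178,374,90],[0.535,-0.324,1.992],1],[[-178,374,90],[0.535,-0.324,1.992],1],[[-178,374,90],[0.535,-0.324,1.992],1],[[-178,374,90],[0.535,-0.324,1.992],1],[[-178,374,90],[0.535,-0.324,1.992],1],[[-178,374,90],[0.535,-0.324,1.992],1],[[-178,374,90],[0.535,-0.324,1.992],1],[[-178,374,90],[0.535,-0.324,1.992],1],[[-178,374,90],[0.535,-0.324,1.992],1]]'
python3 - <<'E'
from h import *
p,Rc,o=pose(); print(p,o['q'].round(2),o['wrist_force'])
snap('wrist','w1')
E
```

```text
time_s: 3.23
eef_pos: [0.5404, -0.3394, 0.2598]
eef_rot: [-0.152, 0.783, -0.565, -0.209]
wrist_force: [0.7, 0.3, -0.2]
opening: 1.002
[ 0.54043188 -0.33937728  0.25975012] [-0.85  0.63  1.01  0.22  1.98  2.01] [ 0.73403128  0.26580168 -0.19251113]
```

View pics/w1.png

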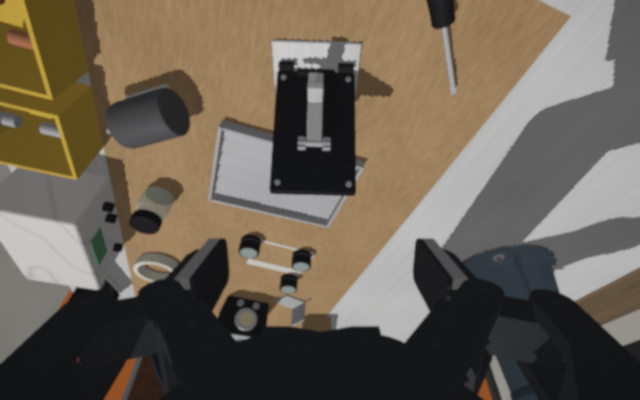

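The wrist view shows the panel's back. Its top edge runs about (271,192) to (355,193), the hinge is near (313,145), and the kickstand leg runs up to about (315,72). The rubber stops are at (287,67) and (346,68). Next I'll fit the panel plane from depth.

```bash
python3 - <<'E'
from h import *
import cv2
a=cv2.imread('pics/w1.png'); cv2.imwrite('pics/w1c.png',cv2.resize(a[30:210,240:390],None,fx=3.3,fy=3.3,interpolation=cv2.INTER_CUBIC))
P=cloud('w1')
m=np.zeros((400,640),bool); m[90:188,280:298]=1; m[90:188,332:350]=1; m[160:188,280:350]=1
X=P[m]; c=np.median(X,0); X=X[np.linalg.norm(X-c,axis=1)<.15]
for _ in range(4):
    c=X.mean(0); n=np.linalg.svd(X-c)[2][2]; n*=np.sign(n[2]); r=(X-c)@n; X=X[abs(r)<max(2*r.std(),.002)]
print('n',n,'tilt above horiz',np.degrees(np.arcsin(n[2])),'yaw',np.degrees(np.arctan2(n[1],n[0])),'std',r.std(),c)
np.savez('pl.npz',n=n,c=c)
print(dep('w1',[(315,90),(315,80),(315,97),(315,110),(315,125),(313,145),(315,72)]).round(4))
H=(P-c)@n
for v in range(66,160,4): print(v,(H[v,300:332:3]*1000).round(0).astype(int))
E
```

```text
n [ 0.24235381 -0.82954627  0.50310795] tilt above horiz 30.205834331993486 yaw -73.7141583054712 std 0.0006722615668820261 [ 0.52759955 -0.27480297  0.09277369]
[[ 0.5432 -0.3248  0.0715]
 [ 0.5418 -0.3188  0.0363]
 [ 0.5399 -0.3141  0.0649]
 [ 0.5354 -0.2999  0.0654]
 [ 0.5324 -0.2912  0.0803]
 [ 0.5303 -0.2783  0.0982]
 [ 0.5433 -0.323   0.026 ]]
66 [-1  0 -1 -1 -1 -1  0  0  1  0  1]
70 [12 13 12 12 14 12 13 13 12 12 12]
74 [ 8  8  9 12 12 12  9 11 10  9 11]
78 [ 0  0  2 10 11 11 10 12 -1  1  0]
82 [ 0  0  0 37 36 37 38 37  0  0  0]
86 [-1  0  1 36 37 36 37 36  0  0  0]
90 [ 0 -1 -1 34 36 35 35 35  1  0 -1]
94 [ 0  0  0 27 26 26 27 27  1  0 -1]
98 [ 0 -1  1 17 19 18 19 19  1  0  1]
102 [-1  0  0 10 10 11 10 10  0 -1  0]
106 [309  -1   0   9   9   9   9  10   0  -2   1]
110 [ 0  0  1 10  9  9 10 10  1 -2  1]
114 [ 0  0 -1  9  9  9  8  8  0  0  1]
118 [  0 309   1   9   9   8   9   9   0  -1   1]
122 [ 0  1  1 10  9  8  9  8  1 -1  0]
126 [  0  -1   1   8   8   9   8   8 309   0   0]
130 [ 0  0 -1  8  7  8  8  6  1  0 -1]
134 [  1   0 309   8   8   7   8   7   0   0   0]
138 [7 7 0 8 7 7 8 7 6 6 0]
142 [7 7 8 7 8 8 8 8 8 8 0]
146 [7 7 1 0 1 5 4 4 7 8 0]
150 [ 0  0  0 -1  0  0  0  1  0 -1  0]
154 [ 0  0  0 -1  0  1  0  0  0  0 -1]
158 [ 1  1  0  0  0  0 -2  1  0  1  1]
```

View pics/w1c.png

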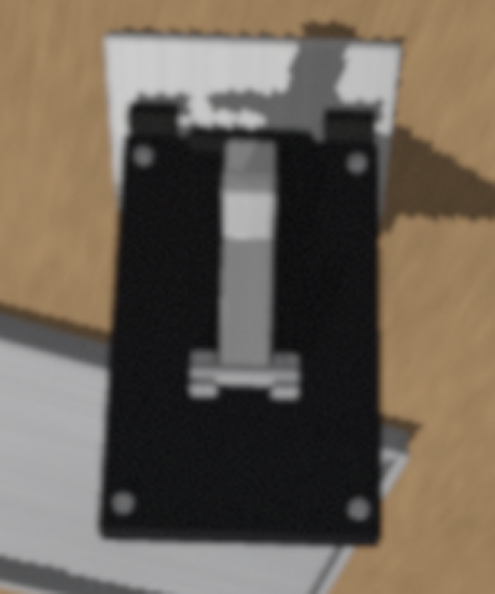

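```bash
python3 - <<'E'
from h import *
z=np.load('pl.npz'); n,c=z['n'],z['c']
p,d,T,K=load('w1')
def ip(uv,h):
    r=rays(uv,K); r=np.c_[r,np.ones(len(r))]@T[:3,:3].T; o=T[:3,3]
    return o+r*(((c+h*n-o)@n)/(r@n))[:,None]
f=lambda u,v:(u/3.3+240-.35,v/3.3+30-.35)
Q=ip([f(102,530),f(379,534),f(126,145),f(377,145)],0); print(Q.round(4),np.linalg.norm(Q[0]-Q[1]),np.linalg.norm(Q[2]-Q[3]))
top=(Q[0]+Q[1])/2; mid=(Q[2]+Q[3])/2
zm=top-mid; zm-=zm@n*n; zm/=np.linalg.norm(zm)
ym=np.cross(zm,n)
print('zm',zm,'ym',ym,'tilt',np.degrees(np.arccos(zm[2])))
top0=top-n*.006; org=top0-.145*zm; print('org from top',org)
hq=ip([(313,142),(313.5,145)],.0075); print('hinge z_m',(hq-org)@zm,(hq-org)@n,(hq-org)@ym)
uv=[(u,v) for v in range(82,91) for u in range(307,326)]
X=dep('w1',uv); X=X[abs((X-c)@n-.036)<.003]; t=X.mean(0); print('tab end', ((t-org)@n,(t-org)@ym,(t-org)@zm), t, np.ptp((X-org)@ym),((X-org)@zm).min(),((X-org)@zm).max())
np.savez('m.npz',org=org,x=n,y=ym,z=zm)
E
```

```text
[[ 0.5625 -0.2377  0.1371]
 [ 0.4796 -0.2625  0.1362]
 [ 0.5822 -0.3044  0.0178]
 [ 0.4989 -0.3305  0.0148]] 0.08649299863154873 0.08735220295828222
zm [-0.13944776  0.4833985   0.86422232] ym [ 0.96011403  0.27960484 -0.0014751 ] tilt 30.20597769799395
org from top [ 0.53984583 -0.31521094  0.00832221]
hinge z_m [0.09398211 0.09735202] [0.0135 0.0135] [0.00108137 0.00046641]
tab end (np.float64(0.04236077186515271), np.float64(0.0007923507474428789), np.float64(0.04607266938969525)) [ 0.54444814 -0.32785815  0.06945011] 0.015264987272198396 0.0409479785277357 0.05042548586415482
```

```bash
python3 - <<'E'
from h import *
z=np.load('m.npz'); t=np.array([.54445,-.32786,.06945]); tgt=t-.008*z['x']; print(tgt)
Rt=tool(-73.7,30)
goto(tgt-0.06*Rt.as_matrix()[:,2],Rt); goto(tgt,Rt)
E
```

```text
[ 0.54251117 -0.32122363  0.06542514]
shift [ 82.9  -6.2 116.8] turn [ 0.016 -0.     0.032]
shift [ 82.9  -7.2 176.8] turn [ 0.016 -0.     0.032]
```

```bash
python3 -m jog '[[[83,-6,60],[0.016,0,0.032],0.6],[[83,-6,60],[0.016,0,0.032],0.6],[[83,-6,60],[0.016,0,0.032],0.6],[[83,-6,117],[0.016,0,0.032],0.6],[[83,-6,117],[0.016,0,0.032],0.6],[[83,-6,117],[0.016,0,0.032],0.6]]'
python3 - <<'E'
from h import *
t=np.array([.54445,-.32786,.06945]); tgt=t-.008*np.load('m.npz')['x']
goto(tgt,tool(-73.7,30)); snap('wrist','w2')
E
```

```text
time_s: 3.78
eef_pos: [0.5491, -0.3457, 0.1124]
eef_rot: [-0.156, 0.773, -0.577, -0.212]
wrist_force: [-0.1, -0.0, -0.3]
opening: 0.604
shift [ 2.  -0.9 53.3] turn [0.005 0.008 0.003]
```

View pics/w2.png

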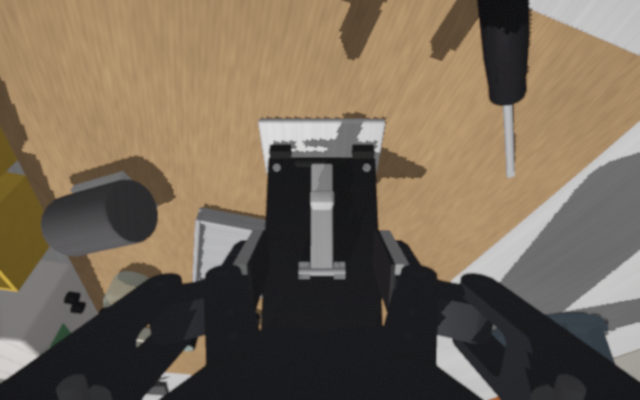

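The tab at (321,190) sits between the fingers, which are at about 255 and 393. I'll go in and close.

```bash
python3 -m jog '[[[1,-1,25],[0.005,0.008,0],0.5],[[2,-1,53],[0.005,0.008,0],0.5],[[2,-1,53],[0.005,0.008,0],0.5],[[2,-1,53],[0.005,0.008,0],0.5],[[2,-1,53],[0.005,0.008,0],0],[[2,-1,53],[0.005,0.008,0],0],[[2,-1,53],[0.005,0.008,0],0],[[2,-1,53],[0.005,0.008,0],0],[[2,-1,53],[0.005,0.008,0],0],[[2,-1,53],[0.005,0.008,0],0]]'
python3 - <<'E'
from h import *
p,Rc,o=pose(); print(p,o['opening'],o['wrist_force'],o['torque']); snap('wrist','w3')
E
```

```text
time_s: 4.67
eef_pos: [0.5441, -0.3239, 0.0689]
eef_rot: [-0.155, 0.774, -0.579, -0.204]
wrist_force: [-0.4, 0.2, -0.7]
opening: 0.0
[ 0.54414938 -0.32385908  0.06893391] 0.0001960905664029801 [-0.36365322  0.24960871 -0.69847006] [-0.24710072 -0.0227121   0.05112939]
```

View pics/w3.png

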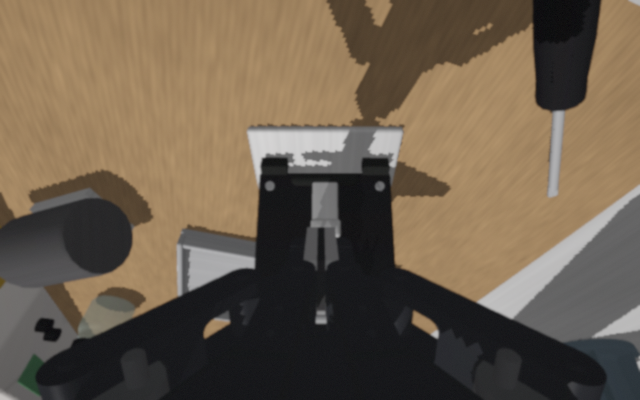

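```bash
python3 - <<'E'
from h import *
z=np.load('m.npz'); P=cloud('w3'); M=np.c_[z['x'],z['y'],z['z']]
L=(P-z['org'])@M*1000
for v in range(176,262,4): print(v,[tuple(L[v,u].round(0).astype(int)) for u in (314,319,324,329,334)])
p,Rc,o=pose(); print('tcp',(p-z['org'])@M,'tip',(p+.014*Rc.as_matrix()[:,2]-z['org'])@M)
a=cv2.imread('pics/w3.png'); cv2.imwrite('pics/w3c.png',cv2.resize(a[120:330,220:420],None,fx=2.8,fy=2.8,interpolation=cv2.INTER_CUBIC))
E
```

```text
176 [(np.int64(18), np.int64(7), np.int64(9)), (np.int64(19), np.int64(4), np.int64(9)), (np.int64(18), np.int64(1), np.int64(8)), (np.int64(19), np.int64(-2), np.int64(9)), (np.int64(19), np.int64(-5), np.int64(9))]
180 [(np.int64(18), np.int64(7), np.int64(11)), (np.int64(19), np.int64(4), np.int64(11)), (np.int64(18), np.int64(1), np.int64(11)), (np.int64(18), np.int64(-2), np.int64(11)), (np.int64(19), np.int64(-5), np.int64(11))]
184 [(np.int64(17), np.int64(7), np.int64(14)), (np.int64(17), np.int64(4), np.int64(13)), (np.int64(18), np.int64(1), np.int64(14)), (np.int64(17), np.int64(-2), np.int64(14)), (np.int64(16), np.int64(-6), np.int64(13))]
188 [(np.int64(17), np.int64(7), np.int64(16)), (np.int64(17), np.int64(4), np.int64(16)), (np.int64(18), np.int64(1), np.int64(16)), (np.int64(16), np.int64(-2), np.int64(16)), (np.int64(17), np.int64(-5), np.int64(16))]
192 [(np.int64(17), np.int64(7), np.int64(19)), (np.int64(16), np.int64(4), np.int64(18)), (np.int64(17), np.int64(1), np.int64(19)), (np.int64(17), np.int64(-2), np.int64(19)), (np.int64(17), np.int64(-5), np.int64(1
[... 3155 characters left out ...]
61)), (np.int64(82), np.int64(3), np.int64(61)), (np.int64(83), np.int64(1), np.int64(61)), (np.int64(83), np.int64(-1), np.int64(61)), (np.int64(82), np.int64(-3), np.int64(61))]
256 [(np.int64(85), np.int64(5), np.int64(62)), (np.int64(84), np.int64(3), np.int64(62)), (np.int64(85), np.int64(1), np.int64(62)), (np.int64(85), np.int64(-1), np.int64(62)), (np.int64(85), np.int64(-2), np.int64(62))]
260 [(np.int64(88), np.int64(5), np.int64(64)), (np.int64(89), np.int64(3), np.int64(64)), (np.int64(88), np.int64(1), np.int64(64)), (np.int64(88), np.int64(0), np.int64(64)), (np.int64(88), np.int64(-2), np.int64(64))]
tcp [0.03847692 0.00162369 0.04757036] tip [0.0263594  0.00166004 0.04055862]
```

View pics/w3c.png

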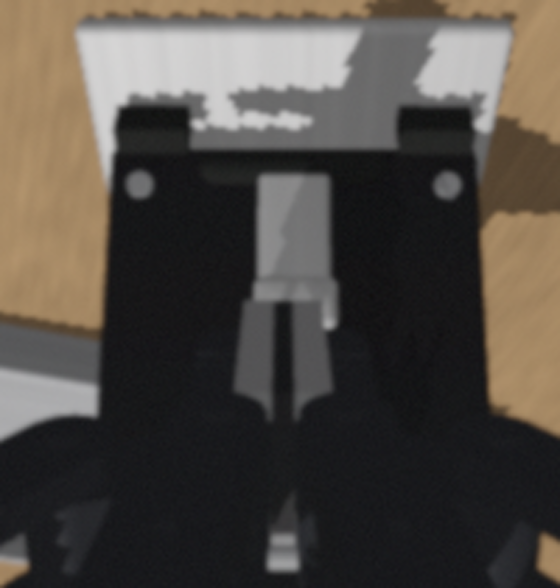

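```bash
python3 - <<'E'
from h import *
for f,half in (('w1',42.5),('w2',25.6),('w3',0)):
    p,d,T,K=load(f); Rc=np.array([[-0.001,-0.965,-0.262],[1,-0.001,0],[0,-0.262,.965]]); oc=np.array([.0654,.0007,-.1562])
    for X in ([0,0,0],[11,half,14],[-11,half,14],[11,half,0],[11,half,-20],[11,half,-13]):
        Y=(np.array(X)/1000-oc)@Rc; r=Y[:2]/Y[2]; r=r*(1+K[4]*(r@r)); print(f,X,(r*K[:2]+K[2:4]).round(0))
    # depth of finger
    if f=='w1': 
        for uv in ((225,245),(220,260),(418,245),(440,260)): print(uv, Rc@ (np.r_[rays([uv],K)[0],1]*d[uv[1],uv[0]])+oc)
    if f=='w2':
        for uv in ((262,240),(250,270),(390,240),(405,270)): print(uv, Rc@ (np.r_[rays([uv],K)[0],1]*d[uv[1],uv[0]])+oc)
    if f=='w3':
        for uv in ((312,230),(312,245),(312,222),(312,258)): print(uv, Rc@ (np.r_[rays([uv],K)[0],1]*d[uv[1],uv[0]])+oc)
E
```

```text
w1 [0, 0, 0] [319. 232.]
w1 [11, 42.5, 14] [393. 205.]
w1 [-11, 42.5, 14] [391. 240.]
w1 [11, 42.5, 0] [399. 213.]
w1 [11, 42.5, -20] [409. 227.]
w1 [11, 42.5, -13] [405. 222.]
(225, 245) [ 0.00617702 -0.04211707 -0.0292037 ]
(220, 260) [ 0.00345388 -0.04180482 -0.03815291]
(418, 245) [ 0.00720044  0.0434089  -0.03158438]
(440, 260) [ 0.00969933  0.04591341 -0.0502694 ]
w2 [0, 0, 0] [319. 232.]
w2 [11, 25.6, 14] [364. 205.]
w2 [-11, 25.6, 14] [363. 240.]
w2 [11, 25.6, 0] [367. 213.]
w2 [11, 25.6, -20] [374. 227.]
w2 [11, 25.6, -13] [371. 222.]
(262, 240) [ 0.00954778 -0.02497246 -0.03128532]
(250, 270) [ 0.00809273 -0.02519397 -0.05465635]
(390, 240) [ 0.01046978  0.03047702 -0.03348742]
(405, 270) [ 0.01142144  0.029732   -0.06067725]
w3 [0, 0, 0] [319. 232.]
w3 [11, 0, 14] [320. 205.]
w3 [-11, 0, 14] [320. 240.]
w3 [11, 0, 0] [319. 213.]
w3 [11, 0, -20] [319. 227.]
w3 [11, 0, -13] [319. 222.]
(312, 230) [ 0.01057796 -0.00333396 -0.02236001]
(312, 245) [ 0.01017778 -0.0029271  -0.03774407]
(312, 222) [ 6.00875041e-03 -3.97076068e-03  5.90048913e-05]
(312, 258) [ 0.0100633  -0.00262627 -0.04907281]
```

```bash
python3 - <<'E'
from h import *
Rc=np.array([[-0.001,-0.965,-0.262],[1,-0.001,0],[0,-0.262,.965]]); oc=np.array([.0654,.0007,-.1562])
for f in ('wrist0','w1','w2','w3'):
    p,d,T,K=load(f)
    vv,uu=np.mgrid[0:400,0:640]; r=rays(np.c_[uu.ravel(),vv.ravel()],K)
    X=(np.c_[r,np.ones(len(r))]*d.reshape(-1,1))@Rc.T+oc; X=X.reshape(400,640,3)
    m=(d>0)&(abs(X[...,0])<.03)&(abs(X[...,1])<.07)&(X[...,2]<.02)&(X[...,2]>-.12)
    z=X[m]; print(f,m.sum(), np.percentile(z[:,2],[50,90,99,99.9,100]).round(4)); 
    i=np.argsort(-z[:,2])[:2000:200]; print(z[i].round(4).tolist())
E
```

```text
wrist0 55782 [-0.0945 -0.0703 -0.034  -0.0281 -0.0262]
[[-0.0049, -0.0425, -0.0262], [0.0099, 0.0485, -0.0302], [-0.0074, -0.0418, -0.0325], [0.0015, -0.0418, -0.0344], [-0.0004, -0.0419, -0.0363], [0.0061, -0.0526, -0.038], [0.0105, -0.0433, -0.0395], [0.0066, 0.0547, -0.0409], [0.0101, -0.0423, -0.0424], [0.0, 0.0432, -0.0438]]
w1 55771 [-0.0945 -0.0703 -0.0341 -0.028  -0.0259]
[[0.0005, 0.0438, -0.0259], [0.0099, 0.0449, -0.0302], [0.0095, 0.0438, -0.0326], [-0.0044, 0.0435, -0.0345], [-0.0088, 0.0433, -0.0363], [-0.0024, 0.0436, -0.038], [-0.0063, 0.0434, -0.0395], [0.0103, -0.044, -0.041], [0.0106, -0.0451, -0.0424], [-0.0078, -0.0419, -0.0438]]
w2 57103 [-0.094  -0.0668 -0.0276 -0.0193 -0.0168]
[[-0.0012, -0.0252, -0.0168], [0.0101, 0.0263, -0.0226], [0.0094, -0.0288, -0.0256], [0.0061, -0.038, -0.0279], [-0.0087, 0.0263, -0.0304], [0.0096, -0.0265, -0.0325], [0.0063, 0.0352, -0.0346], [0.0106, -0.026, -0.0367], [0.0051, -0.0251, -0.0387], [-0.0014, 0.0263, -0.0404]]
w3 56919 [-0.0951 -0.0665 -0.0245  0.0005  0.02  ]
[[-0.0284, 0.0242, 0.02], [0.0055, -0.0013, -0.0016], [0.0059, -0.011, -0.0208], [0.0102, -0.0046, -0.025], [0.0109, 0.0017, -0.029], [0.0101, -0.0022, -0.0325], [0.0101, -0.0017, -0.0357], [0.0102, 0.0045, -0.0388], [0.0062, 0.0114, -0.0417], [0.0102, 0.0055, -0.0452]]
```

View pics/wrist0.png

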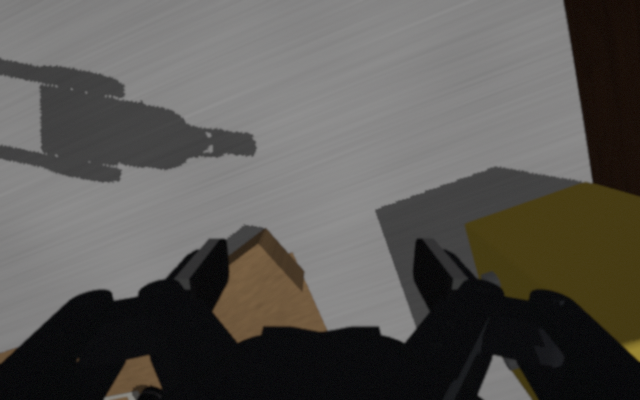

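```bash
python3 -m jog '[[[0,0,0],[0,0,0],0.5],[[0,0,0],[0,0,0],0.5],[[0,0,0],[0,0,0],0.5],[[0,0,0],[0,0,0],0.5]]'
python3 - <<'E'
from h import *
tgt=np.array([.54445,-.32786,.06945])-.008*np.load('m.npz')['x']
p,Rc,o=pose(); print(p,o['q'].round(4),o['wrist_force'],o['torque'])
goto(tgt,tool(-73.7,30))
P=cloud('w1')
p,d,T,K=load('w1')
# cells tops in w1
for uv in ((248,250),(302,266),(288,287)): print(dep('w1',[uv]).round(4))
print('tray w1',plane('w1',[(222,121),(210,197),(327,225),(364,160)],.018).round(4))
snap('side','s1'); snap('top','t1')
E
```

```text
time_s: 5.05
eef_pos: [0.5441, -0.3237, 0.0687]
eef_rot: [-0.155, 0.774, -0.579, -0.205]
wrist_force: [0.5, -0.3, -1.0]
opening: 0.504
[ 0.54405512 -0.32368423  0.06874755] [-0.8404  0.7735  1.1769  0.2183  1.6642  1.9822] [ 0.46587009 -0.32086997 -1.02093855] [-0.21770535 -0.03001398 -0.01490655]
shift [-0.8  0.8  4.3] turn [-0.002 -0.005  0.003]
[[0.5606 0.039  0.0317]]
[[0.4492 0.061  0.0316]]
[[0.455  0.1534 0.0322]]
tray w1 [[ 0.6366 -0.2206  0.018 ]
 [ 0.641  -0.0703  0.018 ]
 [ 0.4388 -0.0622  0.018 ]
 [ 0.437  -0.2187  0.018 ]]
```

View pics/s1.png

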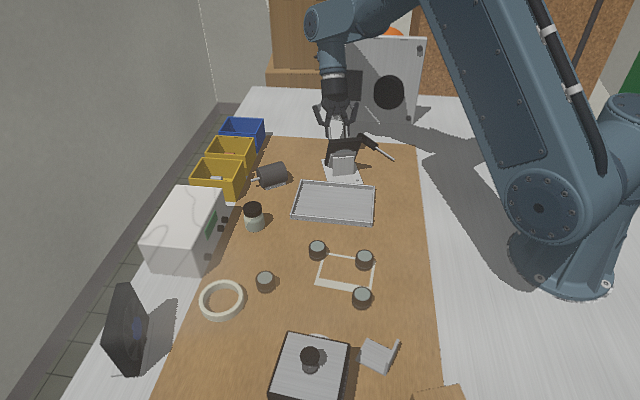

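View pics/t1.png

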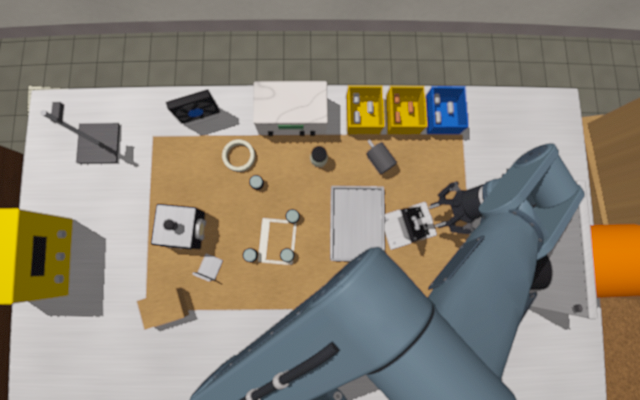

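```bash
python3 - <<'E'
from h import *
p,Rc,o=pose()
for f in ('t1','s1'):
    X=(cloud(f)-p)@Rc.as_matrix(); m=(abs(X[...,0])<.02)&(abs(X[...,1])<.06)&(X[...,2]>-.1)&(X[...,2]<.03)
    z=X[m]; z=z[np.argsort(-z[:,2])]; print(f,len(z)); print((z[:120:6]*1000).round(0).astype(int).tolist())
E
```

```text
t1 617
[[-15, 39, 30], [-15, 28, 29], [-16, 45, 28], [-13, -4, 20], [-19, -5, 17], [-18, -1, 16], [-9, -2, 13], [-9, -4, 11], [-8, 3, 8], [-4, 7, 6], [-4, 10, 4], [-5, 5, 1], [-4, 6, -1], [2, 8, -3], [-4, -4, -6], [-10, -22, -19], [-8, 24, -23], [-8, -29, -25], [-10, 25, -28], [-11, 22, -30]]
s1 522
[[7, -28, -18], [-6, 21, -20], [-12, 23, -23], [0, -35, -24], [-9, 21, -26], [-9, 33, -27], [-14, -25, -29], [-2, 31, -30], [-10, -27, -32], [-11, 26, -34], [-7, -29, -35], [-15, 26, -37], [-6, -29, -38], [-12, 27, -39], [-6, -28, -41], [-11, 27, -42], [-10, -29, -44], [-8, 28, -45], [-11, -29, -47], [-11, 24, -48]]
```

Both external cameras show the fingertips about 15–18 mm behind the reported TCP, not 14 mm ahead of it. I'll work with the real tips: tool z ≈ -15 mm shut and ≈ -27 mm open. That means going about 33 mm deeper.

```bash
python3 -m jog '[[[0,0,16],[0,0,0],0.5],[[0,0,33],[0,0,0],0.5],[[0,0,33],[0,0,0],0.5],[[0,0,33],[0,0,0],0.5],[[0,0,33],[0,0,0],0],[[0,0,33],[0,0,0],0],[[0,0,33],[0,0,0],0],[[0,0,33],[0,0,0],0],[[0,0,33],[0,0,0],0]]'
python3 - <<'E'
from h import *
p,Rc,o=pose(); print(p,o['opening'],o['wrist_force'],o['torque']); snap('wrist','w4'); z=np.load('m.npz'); M=np.c_[z['x'],z['y'],z['z']]; print('tcp',(p-z['org'])@M,'tip',(p-.015*Rc.as_matrix()[:,2]-z['org'])@M)
a=cv2.imread('pics/w4.png'); cv2.imwrite('pics/w4c.png',cv2.resize(a[120:330,220:420],None,fx=2.8,fy=2.8,interpolation=cv2.INTER_CUBIC))
E
```

```text
time_s: 5.9
eef_pos: [0.5399, -0.3088, 0.0409]
eef_rot: [-0.155, 0.774, -0.579, -0.204]
wrist_force: [-0.4, -2.0, 3.1]
opening: 0.17
[ 0.53992239 -0.30881629  0.04092614] 0.16971292724611678 [-0.37725492 -1.97695044  3.07753376] [-0.18683795  0.02468825 -0.04790905]
tcp [0.0111172  0.00181338 0.03125754] tip [0.02408853 0.00176345 0.03879026]
```

View pics/w4c.png

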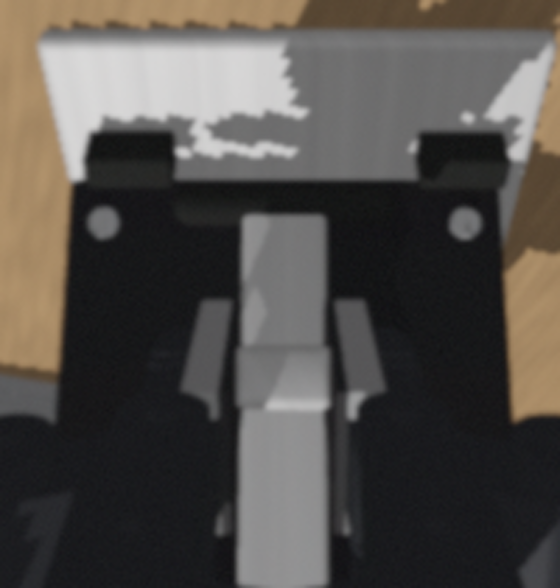

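Opening 0.17 (about 14 mm) means the tab is gripped. Next I'll work out the arc about the hinge.

```bash
cat >> h.py <<'E'
def arc(H,axis,angs):
    p,Rc,o=pose()
    for a in angs:
        r=R.from_rotvec(np.array(axis)*a); goto(H+r.apply(p-H),r*Rc)
E
python3 - <<'E'
from h import *
z=np.load('m.npz'); H=z['org']+.011*z['x']+.0955*z['z']; np.save('H.npy',H)
arc(H,-z['y'],[.1,.2,.3,.4,.5,.6,.64])
E
```

```text
shift [ 2.9 -0.  -5.7] turn [-0.   0.1 -0. ]
shift [  5.3  -0.  -11.7] turn [-0.001  0.2   -0.001]
shift [  7.   -0.  -17.9] turn [-0.001  0.3   -0.001]
shift [  8.2  -0.  -24.2] turn [-0.002  0.4   -0.001]
shift [  8.6  -0.1 -30.6] turn [-0.002  0.5   -0.002]
shift [  8.5  -0.1 -37. ] turn [-0.003  0.6   -0.002]
shift [  8.2  -0.1 -39.6] turn [-0.003  0.64  -0.002]
```

```bash
python3 -m jog '[[[2.9,0,-5.7],[0,0.1,0],0],[[5.3,0,-11.7],[0,0.2,0],0],[[7,0,-17.9],[0,0.3,0],0],[[8.2,0,-24.2],[0,0.4,0],0],[[8.6,0,-30.6],[0,0.5,0],0],[[8.5,0,-37],[0,0.6,0],0],[[8.2,0,-39.6],[0,0.64,0],0],[[8.2,0,-39.6],[0,0.64,0],0],[[8.2,0,-39.6],[0,0.64,0],0]]'
python3 - <<'E'
from h import *
p,Rc,o=pose(); print(p,o['opening'],o['wrist_force'],o['torque']); snap('wrist','w5')
E
```

```text
time_s: 6.7
eef_pos: [0.547, -0.3327, 0.0713]
eef_rot: [0.034, 0.799, -0.598, 0.049]
wrist_force: [-1.6, 4.8, 3.1]
opening: 0.17
[ 0.5469975  -0.33273858  0.07125731] 0.16966805312728503 [-1.61108181  4.8234046   3.07307476] [1.08228715 0.61570972 0.08350859]
```

View pics/w5.png

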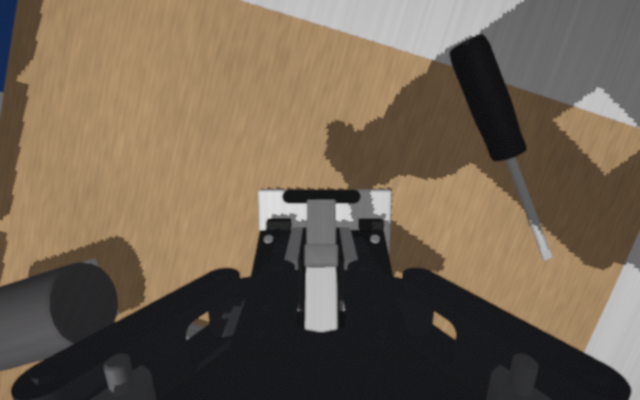

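The foot bar now shows clear of the panel at (321,196), and the force is up to about 5 N, so it's at the stop. I'll release, back off and check.

```bash
python3 -m jog '[[[0,0,0],[0,0,0],0.45],[[0,0,0],[0,0,0],0.45],[[0,0,0],[0,0,0],0.45],[[0,0,-30],[0,0,0],0.45],[[0,0,-60],[0,0,0],0.5],[[10,0,-100],[0,-0.2,0],0.7],[[30,0,-140],[0,-0.4,0],1],[[50,0,-180],[0,-0.55,0],1],[[70,0,-180],[0,-0.55,0],1],[[70,0,-180],[0,-0.55,0],1],[[70,0,-180],[0,-0.55,0],1]]'
python3 - <<'E'
from h import *
p,Rc,o=pose(); print(p,o['opening'],o['wrist_force']); snap('wrist','w6')
E
```

```text
time_s: 7.67
eef_pos: [0.559, -0.3849, 0.2546]
eef_rot: [-0.131, 0.78, -0.587, -0.173]
wrist_force: [-0.5, -1.7, -3.4]
opening: 0.998
[ 0.55898847 -0.38494055  0.25455618] 0.9983791564689439 [-0.50499828 -1.70522545 -3.37615806]
```

View pics/w6.png

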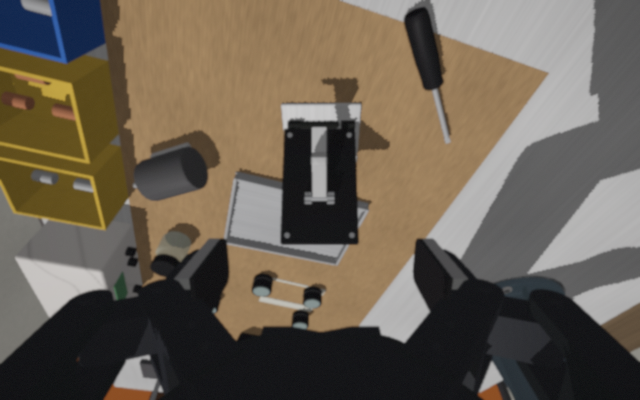

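```bash
python3 - <<'E'
from h import *
P=cloud('w6')
m=np.zeros((400,640),bool); m[150:235,290:304]=1; m[150:235,338:350]=1; m[210:236,290:350]=1
X=P[m]; c=np.median(X,0); X=X[np.linalg.norm(X-c,axis=1)<.15]
for _ in range(4):
    c=X.mean(0); n=np.linalg.svd(X-c)[2][2]; n*=np.sign(n[2]); r=(X-c)@n; X=X[abs(r)<max(2*r.std(),.002)]
print('n',n,np.degrees(np.arcsin(n[2])),np.degrees(np.arctan2(n[1],n[0])),c)
z=np.load('m.npz'); M=np.c_[n,z['y'],z['z']]
L=(P-z['org'])@M*1000; H=(P-c)@n*1000
for v in range(118,206,4): print(v,L[v,320].round(0),H[v,320].round(0))
E
```

```text
n [ 0.22796157 -0.79252305  0.56563304] 34.44626263098219 -73.95263224322547 [ 0.53008859 -0.27075302  0.09654416]
118 [11.  2. -9.] -1.0
122 [68.  1. 31.] 55.0
126 [65.  1. 34.] 53.0
130 [62.  1. 37.] 50.0
134 [367.  -1. 211.] 354.0
138 [57.  1. 44.] 45.0
142 [55.  1. 47.] 43.0
146 [52.  1. 50.] 40.0
150 [51.  1. 54.] 38.0
154 [63.  1. 65.] 50.0
158 [71.  1. 73.] 58.0
162 [69.  1. 77.] 56.0
166 [40.  1. 68.] 28.0
170 [38.  1. 72.] 25.0
174 [35.  1. 76.] 23.0
178 [32.  1. 79.] 19.0
182 [30.  1. 83.] 18.0
186 [28.  1. 87.] 16.0
190 [25.  1. 91.] 12.0
194 [22.  1. 95.] 9.0
198 [20.  1. 99.] 7.0
202 [ 13.   2. 101.] 0.0
```

```bash
python3 - <<'E'
from h import *
P=cloud('w6'); z=np.load('m.npz'); M=np.c_[z['x'],z['y'],z['z']]; L=(P-z['org'])@M*1000
for u in (290,298,340,350): print(u,[(v,*L[v,u].round(0).astype(int)) for v in range(126,246,8)])
P1=cloud('w1'); L=(P1-z['org'])@M*1000
for u in (285,340): print(u,[(v,*L[v,u].round(0).astype(int)) for v in range(74,190,10)])
E
```

```text
290 [(126, np.int64(12), np.int64(40), np.int64(2)), (134, np.int64(12), np.int64(39), np.int64(14)), (142, np.int64(10), np.int64(39), np.int64(24)), (150, np.int64(352), np.int64(-1), np.int64(211)), (158, np.int64(10), np.int64(38), np.int64(46)), (166, np.int64(8), np.int64(38), np.int64(56)), (174, np.int64(7), np.int64(38), np.int64(66)), (182, np.int64(7), np.int64(38), np.int64(76)), (190, np.int64(5), np.int64(37), np.int64(86)), (198, np.int64(5), np.int64(37), np.int64(96)), (206, np.int64(7), np.int64(36), np.int64(106)), (214, np.int64(4), np.int64(36), np.int64(115)), (222, np.int64(3), np.int64(36), np.int64(125)), (230, np.int64(2), np.int64(36), np.int64(134)), (238, np.int64(1), np.int64(36), np.int64(143))]
298 [(126, np.int64(12), np.int64(29), np.int64(2)), (134, np.int64(12), np.int64(29), np.int64(14)), (142, np.int64(11), np.int64(29), np.int64(25)), (150, np.int64(9), np.int64(29), np.int64(35)), (158, np.int64(10), np.int64(28), np.int64(46)), (166, np.int64(8), np.int64(28), np.int64(56)), (174, np.int64(8), np.int64(28), np.int64(67)), (182, np.int64(7), n
[... 2338 characters left out ...]
64(117)), (174, np.int64(5), np.int64(29), np.int64(127)), (184, np.int64(5), np.int64(29), np.int64(138))]
340 [(74, np.int64(6), np.int64(-28), np.int64(5)), (84, np.int64(6), np.int64(-28), np.int64(18)), (94, np.int64(7), np.int64(-28), np.int64(32)), (104, np.int64(5), np.int64(-28), np.int64(43)), (114, np.int64(5), np.int64(-28), np.int64(56)), (124, np.int64(6), np.int64(-28), np.int64(68)), (134, np.int64(5), np.int64(-28), np.int64(80)), (144, np.int64(7), np.int64(-28), np.int64(92)), (154, np.int64(6), np.int64(-28), np.int64(103)), (164, np.int64(7), np.int64(-28), np.int64(115)), (174, np.int64(5), np.int64(-28), np.int64(126)), (184, np.int64(6), np.int64(-28), np.int64(137))]
```

```bash
cat >> h.py <<'E'
def fitplane(X):
    for _ in range(5):
        c=X.mean(0); n=np.linalg.svd(X-c)[2][2]; n*=np.sign(n[2]); r=(X-c)@n; X=X[abs(r)<max(2*r.std(),.0015)]
    return c,n,r.std()
E
python3 - <<'E'
from h import *
p,Rc,o=pose(); print(p,o['dq'].round(3)); snap('wrist','w7'); p,Rc,o=pose(); print(p,o['dq'].round(3))
a=load('w6')[0].astype(int)-load('w7')[0]; print(abs(a).mean())
P=cloud('w7')
m=np.zeros((400,640),bool); m[150:235,290:304]=1; m[150:235,338:350]=1; m[210:236,290:350]=1
X=P[m]; c=np.median(X,0); X=X[np.linalg.norm(X-c,axis=1)<.15]
c,n,s=fitplane(X); print(n,np.degrees(np.arcsin(n[2])),np.degrees(np.arctan2(n[1],n[0])),c,s)
m[:]=0; m[30:100,180:330]=1
c,n,s=fitplane(P[m]); print('table',n,c,s)
E
```

```text
[ 0.55912887 -0.38295174  0.25409832] [ 0.048 -0.081  0.09  -0.011 -0.048  0.004]
[ 0.55948145 -0.38121487  0.25523452] [ 0.036 -0.071  0.046 -0.002 -0.009  0.002]
1.91666796875
[ 0.22842732 -0.79158325  0.56676002] 34.524599630914686 -73.90343711043813 [ 0.53032965 -0.27022422  0.09726032] 0.0006482518758515856
table [-0.0010697   0.00165273  0.99999806] [ 0.63629394 -0.36868941  0.00160418] 0.0006874390319551291
```

```bash
python3 - <<'E'
from h import *
a=load('w7')[0][:,:,::-1]; cv2.imwrite('pics/w7c.png',cv2.resize(a[90:250,265:375],None,fx=3.7,fy=3.7,interpolation=cv2.INTER_CUBIC))
P=cloud('w7'); z=np.load('m.npz')
for u in (288,320,350): print(u,[(v,*(P[v,u]*1000).round(0).astype(int).tolist()) for v in range(112,136,2)])
E
```

```text
288 [(112, 587, -325, 7), (114, 586, -322, 7), (116, 586, -319, 7), (118, 585, -316, 5), (120, 584, -316, 10), (122, 584, -316, 16), (124, 583, -314, 17), (126, 583, -311, 17), (128, 582, -310, 20), (130, 582, -309, 23), (132, 581, -308, 25), (134, 581, -306, 28)]
320 [(112, 548, -336, 6), (114, 547, -333, 7), (116, 547, -331, 8), (118, 546, -328, 7), (120, 553, -354, 65), (122, 553, -353, 68), (124, 552, -351, 69), (126, 552, -349, 68), (128, 551, -348, 70), (130, 550, -345, 70), (132, 550, -344, 72), (134, 550, -342, 72)]
350 [(112, 512, -346, 6), (114, 511, -344, 6), (116, 510, -341, 6), (118, 509, -339, 7), (120, 509, -338, 12), (122, 510, -338, 16), (124, 509, -335, 16), (126, 508, -333, 17), (128, 508, -332, 20), (130, 507, -330, 21), (132, 507, -329, 25), (134, 507, -328, 28)]
```

View pics/w7c.png

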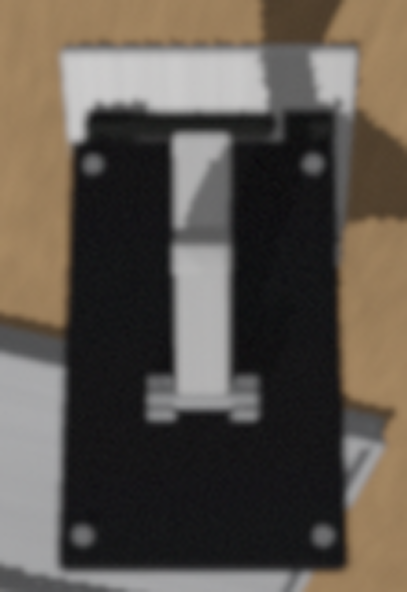

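The panel sits inside its stops (back face at about z=17 mm, at the stops) and leans on the plate at about 34°, so it's stable. The kickstand is out by about 0.6 rad. Next come the cells.

```bash
python3 - <<'E'
from h import *
goto([0.50,-0.15,0.30],down(np.radians(-80)))
E
```

```text
shift [-235.4   -7.6   59.6] turn [-0.318  0.351 -1.437]
```

```bash
python3 -m jog '[[[-235,-8,60],[-0.318,0.351,-1.437],1],[[-235,-8,60],[-0.318,0.351,-1.437],1],[[-235,-8,60],[-0.318,0.351,-1.437],1],[[-235,-8,60],[-0.318,0.351,-1.437],1],[[-235,-8,60],[-0.318,0.351,-1.437],1],[[-235,-8,60],[-0.318,0.351,-1.437],1],[[-235,-8,60],[-0.318,0.351,-1.437],1],[[-235,-8,60],[-0.318,0.351,-1.437],1],[[-235,-8,60],[-0.318,0.351,-1.437],1],[[-235,-8,60],[-0.318,0.351,-1.437],1],[[-235,-8,60],[-0.318,0.351,-1.437],1],[[-235,-8,60],[-0.318,0.351,-1.437],1],[[-235,-8,60],[-0.318,0.351,-1.437],1]]'
python3 - <<'E'
from h import *
p,Rc,o=pose(); print(o['q'].round(2)); goto([0.50,0.08,0.30],down(0))
E
```

```text
time_s: 8.85
eef_pos: [0.4996, -0.148, 0.3005]
eef_rot: [0.001, 0.996, 0.091, 0.002]
wrist_force: [0.3, -0.3, -0.3]
opening: 1.0
[-0.52 -0.    1.64 -0.    1.5   0.87]
shift [ 4.170e+01 -2.242e+02 -1.000e-01] turn [ 0.005 -0.    -1.389]
```

```bash
python3 -m jog '[[[42,-224,0],[0,0,-1.39],1],[[42,-224,0],[0,0,-1.39],1],[[42,-224,0],[0,0,-1.39],1],[[42,-224,0],[0,0,-1.39],1],[[42,-224,0],[0,0,-1.39],1],[[42,-224,0],[0,0,-1.39],1],[[42,-224,0],[0,0,-1.39],1],[[42,-224,0],[0,0,-1.39],1],[[42,-224,0],[0,0,-1.39],1],[[42,-224,0],[0,0,-1.39],1],[[42,-224,0],[0,0,-1.39],1],[[42,-224,0],[0,0,-1.39],1],[[42,-224,0],[0,0,-1.39],1]]'
python3 - <<'E'
from h import *
p,Rc,o=pose(); print(p,o['q'].round(2)); snap('wrist','w8')
E
```

```text
time_s: 9.93
eef_pos: [0.5, 0.0802, 0.3002]
eef_rot: [0.003, 0.708, 0.706, 0.001]
wrist_force: [-0.6, -0.1, 0.2]
opening: 0.998
[0.49999304 0.08023709 0.30024265] [-0.07 -0.04  1.67 -0.    1.5  -0.07]
```

View pics/w8.png

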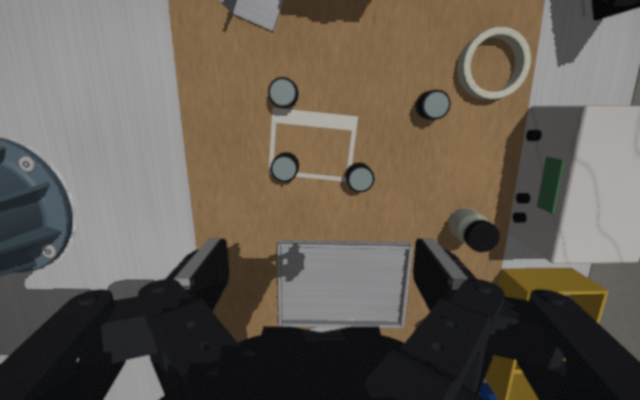

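The wrist view shows the four cells at (283,92), (434,104), (284,168) and (360,179). The bar lies between about (274,117) and (357,123), and the tray's far edge is on row 242.

```bash
python3 - <<'E'
from h import *
p,d,T,K=load('w8'); P=cloud('w8')
for (u,v) in [(283,92),(434,104),(284,168),(360,179)]:
    Z=P[v-20:v+20,u-20:u+20]; mm=(Z[...,2]>.026)&(Z[...,2]<.036); x=Z[mm][:,:2].astype(np.float32); (c,r)=cv2.minEnclosingCircle(x); print((u,v),Z[mm].mean(0).round(4),np.round(c,4),round(r,4))
a=p[95:195,255:375,::-1]; cv2.imwrite('pics/w8c.png',cv2.resize(a,None,fx=6,fy=6,interpolation=cv2.INTER_CUBIC))
print('tray',plane('w8',[(279,241),(411,244),(404,327),(277,327)],.018).round(4))
for u,v in ((495,64),(475,232)): print(P[v,u])
E
```

```text
(283, 92) [0.4518 0.1668 0.0309] [0.4516 0.1667] 0.02
(434, 104) [0.6546 0.1504 0.031 ] [0.6554 0.1507] 0.0197
(284, 168) [0.4505 0.0655 0.031 ] [0.4504 0.0649] 0.0199
(360, 179) [0.5576 0.0498 0.031 ] [0.5577 0.0489] 0.0201
tray [[ 0.4378 -0.0513  0.018 ]
 [ 0.6414 -0.0575  0.018 ]
 [ 0.6414 -0.2096  0.018 ]
 [ 0.4281 -0.2078  0.018 ]]
[0.74351569 0.20473393 0.00300816]
[ 0.71260158 -0.01788214  0.06619177]
```

View pics/w8c.png

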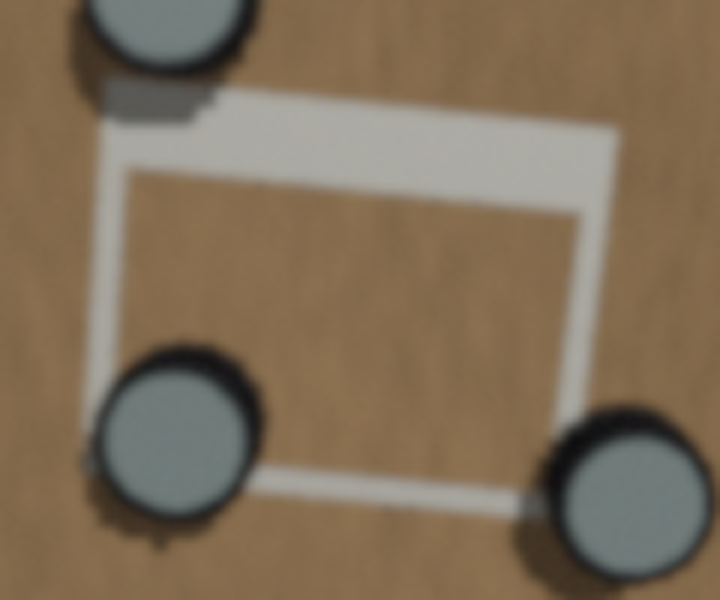

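```bash
python3 -m jog '[[[-15,-50,200],[0,0,0],0.75],[[-15,-50,200],[0,0,0],0.75],[[-15,-50,200],[0,0,0],0.75],[[-15,-50,200],[0,0,0],0.75],[[-15,-50,200],[0,0,0],0.75],[[-15,-50,240],[0,0,0],0.75],[[-15,-50,270],[0,0,0],0.75],[[-15,-50,290],[0,0,0],0.75],[[-15,-50,306],[0,0,0],0.75],[[-15,-50,306],[0,0,0],0.75],[[-15,-50,306],[0,0,0],0.75],[[-15,-50,306],[0,0,0],0.2],[[-15,-50,306],[0,0,0],0.2],[[-15,-50,306],[0,0,0],0.2],[[-15,-50,306],[0,0,0],0.2],[[-15,-50,306],[0,0,0],0.2]]'
python3 - <<'E'
from h import *
p,Rc,o=pose(); print(p,o['wrist_force'],o['opening']); snap('wrist','w9')
m=plane('w8',[(105/6+255,78/6+95),(618/6+255,130/6+95),(608/6+255,213/6+95),(99/6+255,165/6+95)],0); print(m.round(4),m.mean(0)); y=m[1]+m[2]-m[0]-m[3]; print(np.degrees(np.arctan2(y[1],y[0])),np.linalg.norm(m[0]-m[1]),np.linalg.norm(m[1]-m[2]))
E
```

```text
time_s: 11.32
eef_pos: [0.4528, 0.0643, -0.0042]
eef_rot: [0.004, 0.708, 0.706, 0.001]
wrist_force: [-2.0, 0.5, 5.3]
opening: 0.445
[ 0.45276713  0.06434355 -0.0041774 ] [-1.96808799  0.49850239  5.30976003] 0.4452237831722111
[[0.4338 0.1459 0.    ]
 [0.556  0.1335 0.    ]
 [0.5542 0.1139 0.    ]
 [0.4315 0.1257 0.    ]] [0.49389114 0.12976369 0.        ]
-5.660439104295683 0.1228320331640297 0.0196662284407902
```

View pics/w9.png

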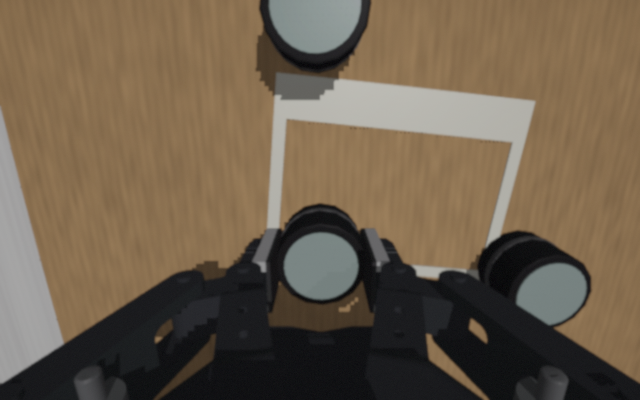

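```bash
python3 -m jog '[[[0,0,-40],[0,0,0],0.2],[[-20,10,-75],[0,0,0],0.2],[[-60,35,-75],[0,0,0],0.2],[[-100,60,-75],[0,0,0],0.2],[[-140,85,-75],[0,0,0],0.2],[[-180,107,-75],[0,0,0],0.2],[[-215,125,-75],[0,0,0],0.2],[[-229,132,-70],[0,0,0],0.2],[[-229,132,-60],[0,0,0],0.2],[[-229,132,-35],[0,0,0],0.2],[[-229,132,-18],[0,0,0],0.2],[[-229,132,-8],[0,0,0],0.2],[[-229,132,-6],[0,0,0],0.2],[[-229,132,-6],[0,0,0],0.2],[[-229,132,-6],[0,0,0],0.65],[[-229,132,-6],[0,0,0],0.65],[[-229,132,-6],[0,0,0],0.65],[[-229,132,-40],[0,0,0],0.65],[[-229,132,-80],[0,0,0],0.65],[[-229,132,-80],[0,0,0],0.65]]'
python3 - <<'E'
from h import *
p,Rc,o=pose(); print(p,o['wrist_force'],o['opening']); snap('wrist','w10'); goto([.5575,.049,.09],down(0)); goto([.5575,.049,-.006],down(0))
E
```

```text
time_s: 13.03
eef_pos: [0.5885, -0.1672, 0.0862]
eef_rot: [0.01, 0.708, 0.706, 0.004]
wrist_force: [3.3, -0.7, 1.3]
opening: 0.651
[ 0.58853007 -0.16723129  0.08620128] [ 3.30502517 -0.72722167  1.34126258] 0.6510625594557281
shift [215.6 -30.6  -8.7] turn [ 0.017  0.008 -0.004]
shift [216.4 -32.2  87.3] turn [ 0.017  0.008 -0.004]
```

View pics/w10.png

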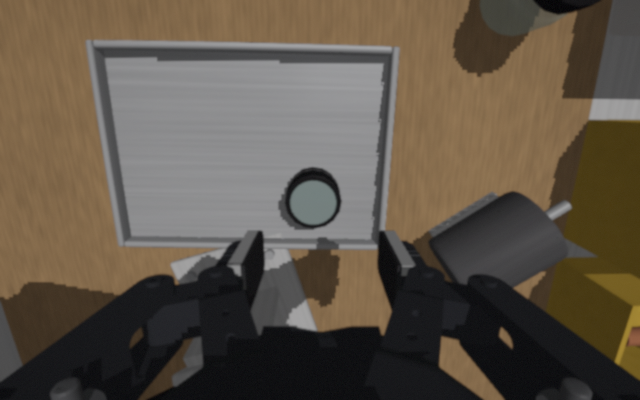

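Cell 1 of 4 stands in the tray at about (313,200). On to the next, at (.5575,.049).

```bash
python3 -m jog '[[[40,-6,-9],[0,0,0],0.75],[[80,-12,-9],[0.017,0,0],0.75],[[120,-18,-9],[0.017,0.008,0],0.75],[[160,-24,-9],[0.017,0.008,0],0.75],[[200,-30,-9],[0.017,0.008,0],0.75],[[216,-31,0],[0.017,0.008,0],0.75],[[216,-31,0],[0.017,0.008,0],0.75],[[216,-32,30],[0.017,0.008,0],0.75],[[216,-32,60],[0.017,0.008,0],0.75],[[216,-32,80],[0.017,0.008,0],0.75],[[216,-32,89],[0.017,0.008,0],0.75],[[216,-32,89],[0.017,0.008,0],0.75],[[216,-32,89],[0.017,0.008,0],0.75],[[216,-32,89],[0.017,0.008,0],0.2],[[216,-32,89],[0.017,0.008,0],0.2],[[216,-32,89],[0.017,0.008,0],0.2],[[216,-32,89],[0.017,0.008,0],0.2],[[216,-32,89],[0.017,0.008,0],0.2]]'
python3 - <<'E'
from h import *
p,Rc,o=pose(); print(p,o['wrist_force'],o['opening']); snap('wrist','w11'); goto([.485,-.165,-.08],down(0)); goto([.485,-.165,p[2]+.006],down(0))
E
```

```text
time_s: 14.58
eef_pos: [0.5595, 0.0482, -0.0057]
eef_rot: [0.002, 0.708, 0.706, 0.001]
wrist_force: [-1.0, -0.6, 5.8]
opening: 0.448
[ 0.55952613  0.04823165 -0.00566471] [-1.02194887 -0.63947957  5.83046917] 0.44812540521533656
shift [-213.4  -74.1   74.2] turn [ 0.004  0.001 -0.003]
shift [-213.5  -73.8   -6.1] turn [ 0.004  0.001 -0.003]
```

View pics/w11.png

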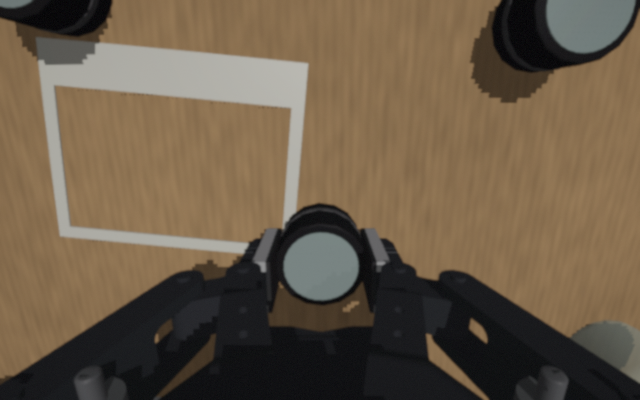

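```bash
python3 -m jog '[[[0,0,-40],[0,0,0],0.2],[[-20,-7,-75],[0,0,0],0.2],[[-60,-21,-75],[0,0,0],0.2],[[-100,-35,-75],[0,0,0],0.2],[[-140,-49,-75],[0,0,0],0.2],[[-180,-62,-75],[0,0,0],0.2],[[-205,-71,-75],[0,0,0],0.2],[[-213,-74,-70],[0,0,0],0.2],[[-213,-74,-60],[0,0,0],0.2],[[-213,-74,-35],[0,0,0],0.2],[[-213,-74,-18],[0,0,0],0.2],[[-213,-74,-8],[0,0,0],0.2],[[-213,-74,-6],[0,0,0],0.2],[[-213,-74,-6],[0,0,0],0.2],[[-213,-74,-6],[0,0,0],0.65],[[-213,-74,-6],[0,0,0],0.65],[[-213,-74,-6],[0,0,0],0.65],[[-213,-74,-40],[0,0,0],0.65],[[-213,-74,-80],[0,0,0],0.65],[[-213,-74,-80],[0,0,0],0.65]]'
python3 - <<'E'
from h import *
p,Rc,o=pose(); print(p,o['wrist_force'],o['opening']); snap('wrist','w12'); snap('side','s2');goto([.4515,.1665,.09],down(0)); goto([.4515,.1665,-.006],down(0))
E
```

```text
time_s: 16.3
eef_pos: [0.4892, -0.1671, 0.0816]
eef_rot: [0.008, 0.708, 0.706, 0.003]
wrist_force: [1.8, -1.2, 0.9]
opening: 0.652
[ 0.48924605 -0.16713825  0.08159639] [ 1.8228893  -1.15348871  0.86513912] 0.6521589893476808
shift [331.9 -36.  -14.8] turn [ 0.009  0.004 -0.003]
shift [332.3 -36.9  81.2] turn [ 0.009  0.004 -0.003]
```

View pics/w12.png

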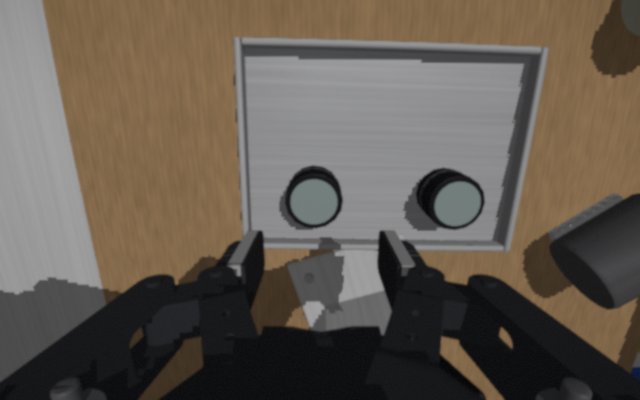

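View pics/s2.png

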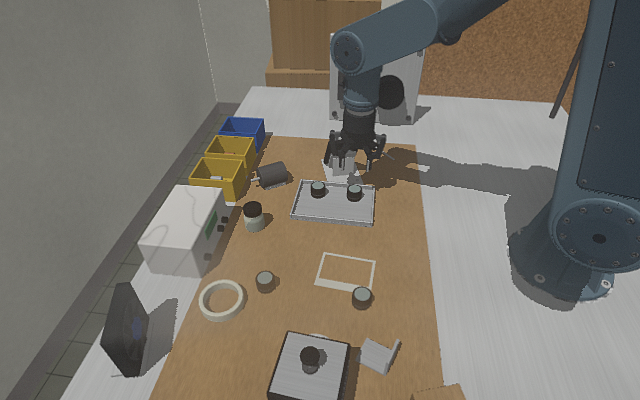

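Two cells are in the tray, at (314,200) and (457,200), and the other two haven't moved. Next is the cell by the bar.

```bash
python3 -m jog '[[[40,-4,-12],[0,0,0],0.75],[[80,-8,-12],[0.01,0,0],0.75],[[120,-13,-12],[0.01,0,0],0.75],[[160,-17,-12],[0.01,0,0],0.75],[[200,-22,-12],[0.01,0,0],0.75],[[240,-26,-12],[0.01,0,0],0.75],[[280,-31,-12],[0.01,0,0],0.75],[[315,-35,-12],[0.01,0,0],0.75],[[332,-36,-5],[0.01,0,0],0.75],[[332,-36,0],[0.01,0,0],0.75],[[332,-37,30],[0.01,0,0],0.75],[[332,-37,60],[0.01,0,0],0.75],[[332,-37,78],[0.01,0,0],0.75],[[332,-37,82],[0.01,0,0],0.75],[[332,-37,82],[0.01,0,0],0.75],[[332,-37,82],[0.01,0,0],0.2],[[332,-37,82],[0.01,0,0],0.2],[[332,-37,82],[0.01,0,0],0.2],[[332,-37,82],[0.01,0,0],0.2],[[332,-37,82],[0.01,0,0],0.2]]'
python3 - <<'E'
from h import *
p,Rc,o=pose(); print(p,o['wrist_force'],o['opening']); snap('wrist','w13'); goto([.585,-.10,p[2]+.006],down(0))
E
```

```text
time_s: 18.07
eef_pos: [0.4528, 0.1662, -0.0053]
eef_rot: [0.002, 0.708, 0.706, -0.001]
wrist_force: [0.3, -1.8, 6.8]
opening: 0.446
[ 0.4528262   0.1661994  -0.00528983] [ 0.31316755 -1.77813028  6.83036713] 0.4464682014697776
shift [-265.8  133.1   -4.7] turn [ 0.002  0.004 -0.003]
```

View pics/w13.png

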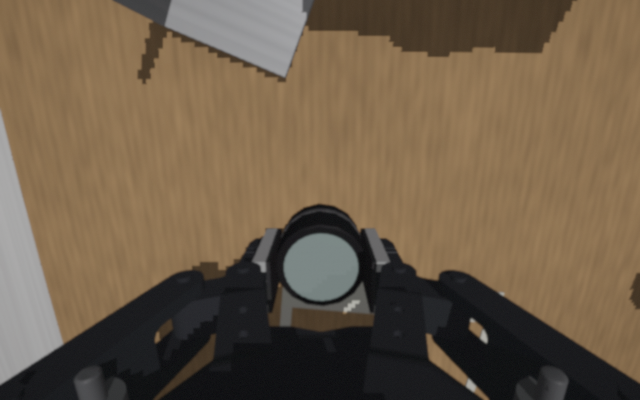

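```bash
python3 -m jog '[[[0,0,-40],[0,0,0],0.2],[[-20,10,-75],[0,0,0],0.2],[[-55,28,-75],[0,0,0],0.2],[[-92,46,-75],[0,0,0],0.2],[[-129,64,-75],[0,0,0],0.2],[[-166,82,-75],[0,0,0],0.2],[[-203,101,-75],[0,0,0],0.2],[[-240,120,-75],[0,0,0],0.2],[[-262,132,-75],[0,0,0],0.2],[[-264,132,-60],[0,0,0],0.2],[[-264,132,-35],[0,0,0],0.2],[[-264,132,-18],[0,0,0],0.2],[[-264,132,-8],[0,0,0],0.2],[[-264,132,-6],[0,0,0],0.2],[[-264,132,-6],[0,0,0],0.65],[[-264,132,-6],[0,0,0],0.65],[[-264,132,-6],[0,0,0],0.65],[[-264,132,-40],[0,0,0],0.65],[[-264,132,-80],[0,0,0],0.65],[[-264,132,-80],[0,0,0],0.65]]'
python3 - <<'E'
from h import *
p,Rc,o=pose(); print(p,o['wrist_force'],o['opening']); snap('wrist','w14'); snap('top','t2');goto([.655,.1505,.09],down(0)); goto([.655,.1505,-.006],down(0))
P=cloud('t2'); Z=P[170:195,245:270]; mm=(Z[...,2]>.026)&(Z[...,2]<.036); print(Z[mm].mean(0),mm.sum())
E
```

```text
time_s: 19.78
eef_pos: [0.5895, -0.0997, 0.085]
eef_rot: [0.009, 0.708, 0.706, 0.002]
wrist_force: [2.7, -1.3, 1.2]
opening: 0.655
[ 0.58954903 -0.09971528  0.08502523] [ 2.66895375 -1.29304003  1.22073642] 0.6552529694069064
shift [249.3  68.  -11.2] turn [ 0.009  0.006 -0.003]
shift [250.   67.1  84.8] turn [ 0.009  0.006 -0.003]
[0.65199104 0.14865264 0.02967408] 148
```

View pics/w14.png

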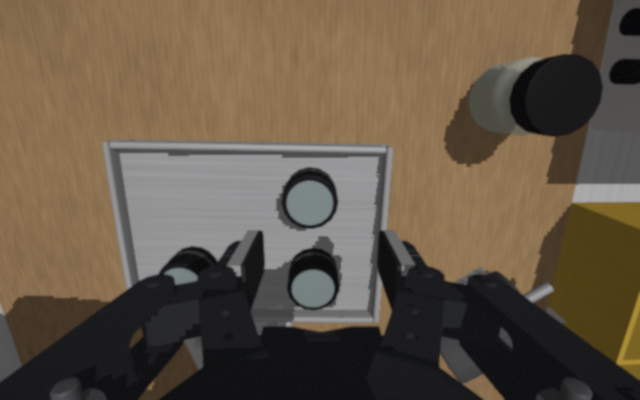

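View pics/t2.png

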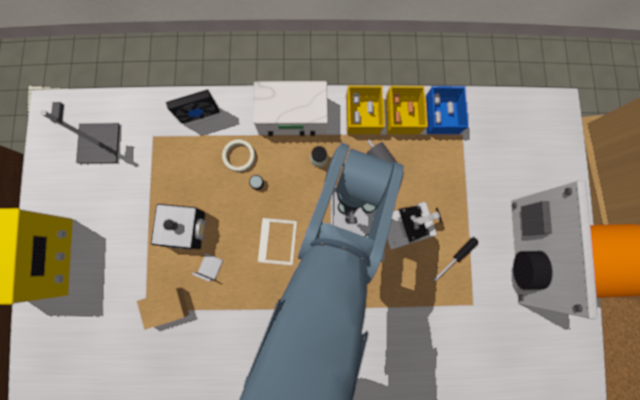

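```bash
python3 -m jog '[[[30,8,-25],[0,0,0],0.65],[[65,18,-25],[0,0,0],0.65],[[105,28,-25],[0.01,0,0],0.65],[[145,39,-25],[0.01,0,0],0.65],[[185,50,-25],[0.01,0,0],0.65],[[225,61,-20],[0.01,0,0],0.65],[[248,67,-10],[0.01,0,0],0.65],[[250,67,0],[0.01,0,0],0.65],[[250,67,10],[0.01,0,0],0.65],[[250,67,30],[0.01,0,0],0.65],[[250,67,60],[0.01,0,0],0.65],[[250,67,80],[0.01,0,0],0.65],[[250,67,86],[0.01,0,0],0.65],[[250,67,86],[0.01,0,0],0.65],[[250,67,86],[0.01,0,0],0.65],[[250,67,86],[0.01,0,0],0.2],[[250,67,86],[0.01,0,0],0.2],[[250,67,86],[0.01,0,0],0.2],[[250,67,86],[0.01,0,0],0.2],[[250,67,86],[0.01,0,0],0.2]]'
python3 - <<'E'
from h import *
p,Rc,o=pose(); print(p,o['wrist_force'],o['opening']); snap('wrist','w15'); goto([.487,-.10,p[2]+.006],down(0))
E
```

```text
time_s: 21.55
eef_pos: [0.6567, 0.1504, -0.0049]
eef_rot: [0.003, 0.708, 0.706, -0.001]
wrist_force: [0.4, -1.3, 6.9]
opening: 0.447
[ 0.65671265  0.15035232 -0.00490257] [ 0.39939728 -1.25556773  6.94740175] 0.446960869971295
shift [-250.9 -169.    -4.8] turn [ 0.003  0.007 -0.003]
```

View pics/w15.png

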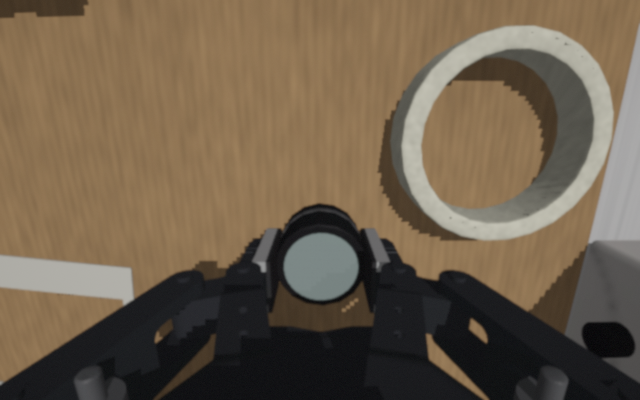

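```bash
python3 -m jog '[[[0,0,-40],[0,0,0],0.2],[[-15,-12,-75],[0,0,0],0.2],[[-45,-32,-75],[0,0,0],0.2],[[-80,-54,-75],[0,0,0],0.2],[[-114,-77,-75],[0,0,0],0.2],[[-148,-100,-75],[0,0,0],0.2],[[-182,-123,-75],[0,0,0],0.2],[[-216,-146,-75],[0,0,0],0.2],[[-242,-164,-75],[0,0,0],0.2],[[-250,-169,-65],[0,0,0],0.2],[[-250,-169,-35],[0,0,0],0.2],[[-250,-169,-18],[0,0,0],0.2],[[-250,-169,-8],[0,0,0],0.2],[[-250,-169,-6],[0,0,0],0.2],[[-250,-169,-6],[0,0,0],0.65],[[-250,-169,-6],[0,0,0],0.65],[[-250,-169,-6],[0,0,0],0.65],[[-250,-169,-40],[0,0,0],0.65],[[-250,-169,-80],[0,0,0],0.65],[[-250,-169,-80],[0,0,0],0.65]]'
python3 - <<'E'
from h import *
p,Rc,o=pose(); print(p,o['wrist_force'],o['opening']); goto([.50,-.06,.30],down(0))
E
```

```text
time_s: 23.27
eef_pos: [0.4922, -0.1006, 0.0841]
eef_rot: [0.009, 0.708, 0.706, 0.001]
wrist_force: [1.7, -0.7, 0.1]
opening: 0.653
[ 0.49221907 -0.10059     0.08407426] [ 1.72339047 -0.73189627  0.05532377] 0.6532387472265868
shift [  38.    10.9 -216.3] turn [ 0.015  0.012 -0.002]
```

```bash
python3 - <<'E'
from h import *
P=cloud('w7'); p,d,T,K=load('w7')
m=np.zeros((400,640),bool); m[150:235,290:304]=1; m[150:235,338:350]=1; m[210:236,290:350]=1
X=P[m]; c=np.median(X,0); X=X[np.linalg.norm(X-c,axis=1)<.15]; c,n,s=fitplane(X)
def ip(uv):
    r=rays(uv,K); r=np.c_[r,np.ones(len(r))]@T[:3,:3].T; o=T[:3,3]; return o+r*(((c-o)@n)/(r@n))[:,None]
Q=ip([(281.8,242),(358,242.4),(285.5,130),(355.5,130)])
mid=(Q[0]+Q[1])/2; zm=mid-(Q[2]+Q[3])/2; zm/=np.linalg.norm(zm); ym=np.cross(zm,n); ym2=(Q[0]-Q[1]); print(Q.round(4),ym,ym2/np.linalg.norm(ym2),np.linalg.norm(ym2))
# use horizontal y from normal
ym=np.cross([0,0,1],n); ym/=np.linalg.norm(ym); zm=np.cross(n,ym)
top=mid-.006*n; org=top-.145*zm
print('zm',zm,'top',top,'org',org,'grip',top-.02*zm)
np.savez('m2.npz',org=org,x=n,y=ym,z=zm,top=top)
Rt=R.from_matrix(np.c_[ym,n,-zm]); g=top-.02*zm
tcp=g-.030*(-zm)*-1  # placeholder
# grasp centre lies ~-0.032 in tool z => tcp = g + 0.032*toolz
tcp=g+.032*(-zm); print('tcp',tcp,'pre',tcp+.08*zm); goto(tcp+.09*zm,Rt); goto(tcp,Rt)
E
```

```text
[[ 0.5629 -0.2323  0.1371]
 [ 0.48   -0.256   0.1374]
 [ 0.5849 -0.308   0.0225]
 [ 0.5008 -0.3323  0.0225]] [ 0.96136127  0.27527353 -0.00299821] [ 0.96144307  0.27498254 -0.0034376 ] 0.0861831638857529
zm [-0.15713819  0.54454064  0.82388293] top [ 0.52006292 -0.23942057  0.13383463] org [ 0.54284796 -0.31837896  0.01437161] grip [ 0.52320569 -0.25031138  0.11735698]
tcp [ 0.52823411 -0.26773668  0.09099272] pre [ 0.51566305 -0.22417343  0.15690336]
shift [-119.1   23.3  -79.3] turn [-0.496 -0.386  1.245]
shift [-167.1   36.5   -4.4] turn [-0.496 -0.386  1.245]
```

```bash
python3 -m jog '[[[0,0,-40],[0,0,0],0.5],[[-10,0,-80],[0,0,0],0.5],[[-30,5,-120],[-0.05,-0.04,0.12],0.5],[[-50,10,-140],[-0.1,-0.08,0.24],0.5],[[-92,15,-140],[-0.496,-0.386,1.245],0.5],[[-92,15,-140],[-0.496,-0.386,1.245],0.5],[[-92,15,-140],[-0.496,-0.386,1.245],0.5],[[-92,15,-140],[-0.496,-0.386,1.245],0.5],[[-92,15,-140],[-0.496,-0.386,1.245],0.5],[[-92,15,-130],[-0.496,-0.386,1.245],0.5],[[-92,15,-120],[-0.496,-0.386,1.245],0.5],[[-92,15,-120],[-0.496,-0.386,1.245],0.5],[[-92,15,-120],[-0.496,-0.386,1.245],0.5],[[-92,15,-120],[-0.496,-0.386,1.245],0.5],[[-92,15,-120],[-0.496,-0.386,1.245],0.5],[[-92,15,-120],[-0.496,-0.386,1.245],0.5]]'
python3 - <<'E'
from h import *
p,Rc,o=pose(); print(p,o['q'].round(2),o['wrist_force']); snap('wrist','w16'); snap('side','s3')
z=np.load('m2.npz'); g=z['top']-.018*z['z']; Rt=R.from_matrix(np.c_[z['y'],z['x'],-z['z']]); goto(g-.032*z['z'],Rt)
E
```

```text
time_s: 24.6
eef_pos: [0.5059, -0.1905, 0.206]
eef_rot: [0.294, 0.945, 0.136, 0.042]
wrist_force: [-0.6, -0.1, -0.0]
opening: 0.495
[ 0.50588588 -0.19045303  0.20595196] [-0.29 -0.02  1.97 -0.63  0.94  1.32] [-0.64964474 -0.0845138  -0.02697125]
shift [  0.2   0.4 138.1] turn [ 0.    -0.002  0.002]
```

View pics/w16.png

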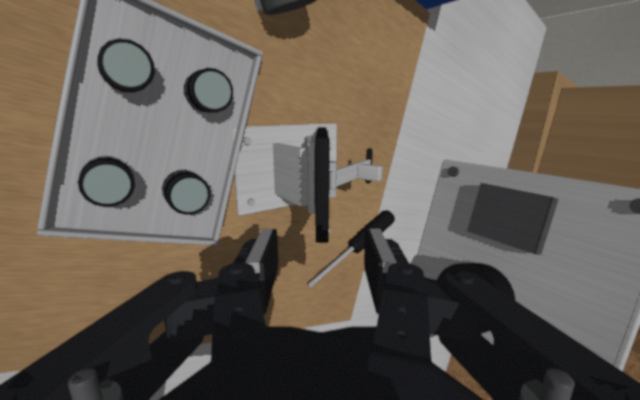

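View pics/s3.png

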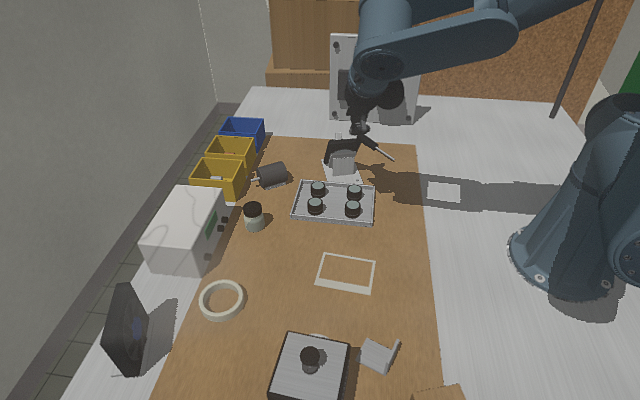

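The panel is edge-on at column 321, centred between the fingers (262 and 382), and all four cells stand flat in the tray. I'll go down along the panel and grip it.

```bash
python3 -m jog '[[[0,0,40],[0,0,0],0.5],[[0,0,80],[0,0,0],0.5],[[0,0,110],[0,0,0],0.5],[[0,0,130],[0,0,0],0.5],[[0,0,138],[0,0,0],0.5],[[0,0,138],[0,0,0],0.5],[[0,0,138],[0,0,0],0.5],[[0,0,138],[0,0,0],0.5]]'
python3 - <<'E'
from h import *
p,Rc,o=pose(); print(p,o['wrist_force'],o['torque']); snap('wrist','w17')
z=np.load('m2.npz'); g=z['top']-.018*z['z']; Rt=R.from_matrix(np.c_[z['y'],z['x'],-z['z']]); goto(g-.032*z['z'],Rt)
E
```

```text
time_s: 25.37
eef_pos: [0.5285, -0.2664, 0.0943]
eef_rot: [0.294, 0.945, 0.135, 0.043]
wrist_force: [0.0, -0.8, 0.5]
opening: 0.497
[ 0.52846197 -0.26636851  0.09425413] [ 0.04432453 -0.76346333  0.4901655 ] [ 0.24097961  0.07784825 -0.03119122]
shift [-0.8 -0.8  1.6] turn [ 0.002 -0.004  0.001]
```

View pics/w17.png

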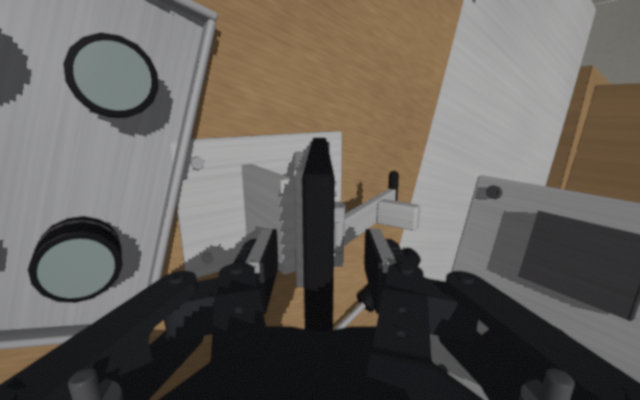

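The panel is between the pads, so I'll close.

```bash
python3 -m jog '[[[0,0,1],[0,0,0],0.3],[[0,0,1],[0,0,0],0],[[0,0,1],[0,0,0],0],[[0,0,1],[0,0,0],0],[[0,0,1],[0,0,0],0],[[0,0,1],[0,0,0],0],[[0,0,1],[0,0,0],0]]'
python3 - <<'E'
from h import *
p,Rc,o=pose(); print(p,o['opening'],o['wrist_force'],o['torque']); snap('wrist','w18')
up=Rc.inv().apply([0,0,1]); print('up in tool',up.round(3))
E
```

```text
time_s: 26.0
eef_pos: [0.5293, -0.2657, 0.0941]
eef_rot: [0.294, 0.945, 0.135, 0.044]
wrist_force: [-2.3, 6.6, 5.2]
opening: 0.129
[ 0.52929507 -0.26570541  0.0941337 ] 0.1288292746395136 [-2.26117539  6.60740673  5.17462363] [0.88171377 0.22339507 0.09371967]
up in tool [ 0.004  0.568 -0.823]
```

View pics/w18.png

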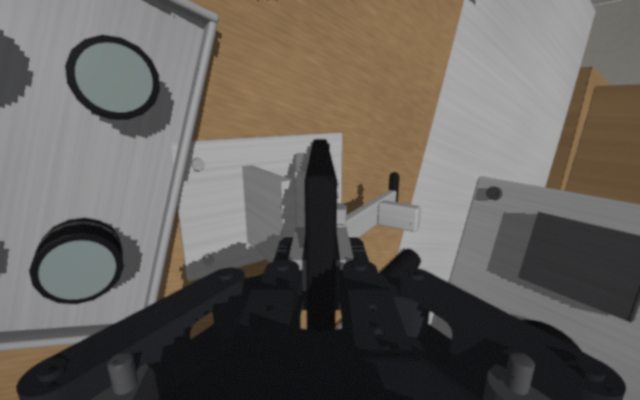

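Gripped at opening 0.13 (about 11 mm). Lifting straight up.

```bash
python3 -m jog '[[[0,6,-8],[0,0,0],0],[[0,14,-21],[0,0,0],0],[[0,28,-41],[0,0,0],0],[[0,42,-62],[0,0,0],0],[[0,57,-82],[0,0,0],0],[[0,71,-103],[0,0,0],0],[[0,85,-124],[0,0,0],0],[[0,85,-124],[0,0,0],0],[[0,85,-124],[0,0,0],0],[[0,85,-124],[0,0,0],0]]'
python3 - <<'E'
from h import *
p,Rc,o=pose(); print(p,o['opening'],o['wrist_force'],o['torque'],o['q'].round(2)); snap('wrist','w19'); snap('side','s4')
E
```

```text
time_s: 26.88
eef_pos: [0.5273, -0.2645, 0.2419]
eef_rot: [0.293, 0.945, 0.135, 0.043]
wrist_force: [-0.8, 0.1, -4.9]
opening: 0.134
[ 0.52731281 -0.26448795  0.24191582] 0.13390572190351469 [-0.77059854  0.13015956 -4.87530659] [ 0.808178    0.23130558 -0.01815515] [-0.42  0.    1.87 -0.57  0.93  1.13]
```

View pics/w19.png

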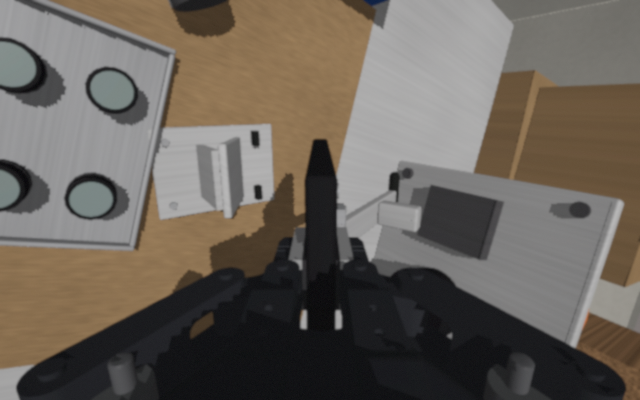

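View pics/s4.png

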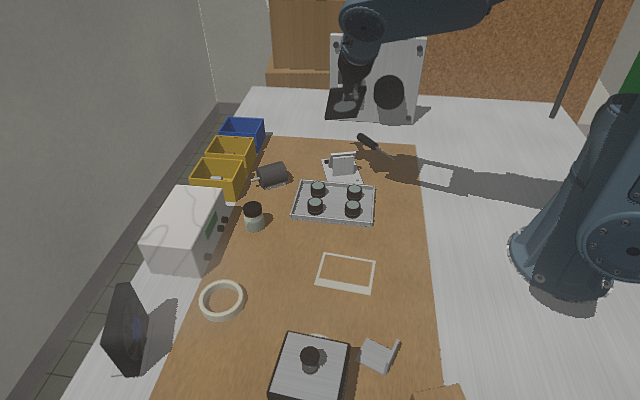

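The mirror is clear of the rest and in line with the tool, with the kickstand out. Next I'll work out the placing pose.

```bash
cat >> h.py <<'E'
def stand(h=0.002,xy=(.493,.129),yaw=-95.6,lean=19):
    a=np.radians(yaw); l=np.radians(lean); xh=np.array([np.cos(a),np.sin(a),0]); up=np.array([0,0,1.]); ym=np.cross(up,xh); zm=np.cos(l)*up+np.sin(l)*xh; xm=np.cos(l)*xh-np.sin(l)*up
    Rt=R.from_matrix(np.c_[ym,xm,-zm]); off=np.load('off.npy'); org=np.array([*xy,h]); return org-Rt.apply(off),Rt
E
python3 - <<'E'
from h import *
z=np.load('m2.npz'); pg=np.array([.529295,-.265705,.094134]); p,Rc,o=pose()
off=Rc.inv().apply(z['org']-pg); print('org in tool',off.round(4)); off[1]=0.0; off[0]=round(off[0],4); np.save('off.npy',off)
t,Rt=stand(.10); print(t); goto(t,Rt)
print((Rc.inv()*Rt).magnitude())
E
```

```text
org in tool [-0.0018 -0.0003  0.0965]
[0.49172485 0.0975492  0.19126521]
shift [  67.8 -323.1 -160.9] turn [ 0.921 -0.054  0.393]
1.0026328316188131
```

```bash
python3 -m jog '[[[2,-12,-6],[0.03,0,0.01],0],[[8,-38,-19],[0.09,-0.005,0.04],0],[[13,-64,-32],[0.17,-0.01,0.07],0],[[19,-90,-45],[0.25,-0.015,0.11],0],[[24,-116,-58],[0.33,-0.02,0.14],0],[[30,-142,-71],[0.41,-0.024,0.175],0],[[35,-168,-84],[0.49,-0.029,0.21],0],[[41,-194,-97],[0.57,-0.033,0.243],0],[[46,-220,-110],[0.65,-0.038,0.277],0],[[52,-246,-123],[0.73,-0.043,0.31],0],[[57,-272,-136],[0.81,-0.048,0.346],0],[[62,-298,-149],[0.87,-0.051,0.37],0],[[66,-315,-157],[0.91,-0.053,0.388],0],[[68,-323,-161],[0.921,-0.054,0.393],0],[[68,-323,-161],[0.921,-0.054,0.393],0],[[68,-323,-161],[0.921,-0.054,0.393],0],[[68,-323,-161],[0.921,-0.054,0.393],0]]'
python3 - <<'E'
from h import *
p,Rc,o=pose(); print(p,o['opening'],o['wrist_force'],o['q'].round(2)); snap('wrist','w20'); snap('side','s5'); snap('top','t3')
t,Rt=stand(.02); goto(t,Rt)
E
```

```text
time_s: 28.4
eef_pos: [0.4922, 0.0967, 0.1914]
eef_rot: [-0.164, 0.985, -0.048, 0.008]
wrist_force: [0.3, 0.2, -3.8]
opening: 0.132
[0.49224504 0.09671192 0.19138183] 0.1319153518597864 [ 0.32357201  0.16059183 -3.83780682] [-0.27  0.02  1.88  0.34  1.32  1.3 ]
shift [-0.7 25.5 76.3] turn [ 0.001 -0.001 -0.   ]
```

View pics/w20.png

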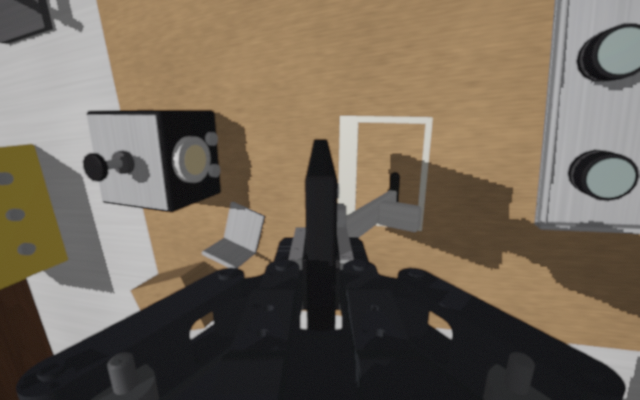

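View pics/s5.png

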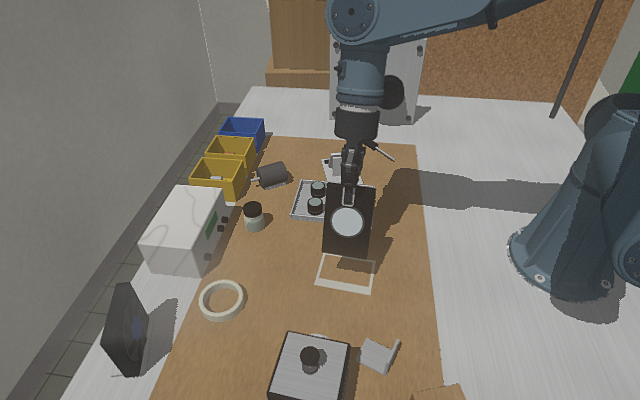

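The mirror faces the lamp and is parallel to the bar. I'll lower it to about 2 cm.

```bash
python3 -m jog '[[[0,5,16],[0,0,0],0],[[0,10,32],[0,0,0],0],[[0,16,48],[0,0,0],0],[[0,22,66],[0,0,0],0],[[-1,25,76],[0,0,0],0],[[-1,25,76],[0,0,0],0],[[-1,25,76],[0,0,0],0]]'
python3 - <<'E'
from h import *
p,Rc,o=pose(); print(p,o['wrist_force']); snap('side','s6'); snap('wrist','w21')
t,Rt=stand(.002); goto(t,Rt)
a=load('s6')[0][:,:,::-1]; cv2.imwrite('pics/s6c.png',cv2.resize(a[180:320,280:420],None,fx=4,fy=4,interpolation=cv2.INTER_CUBIC))
P=cloud('s6'); z=Rt.as_matrix()
p_,Rc,o=pose(); org=p_+Rc.apply(np.load('off.npy')); print('est org',org, proj('s6',[org,org+.145*-Rc.as_matrix()[:,2]]).round(1))
E
```

```text
time_s: 29.13
eef_pos: [0.4913, 0.0979, 0.1117]
eef_rot: [-0.165, 0.985, -0.048, 0.008]
wrist_force: [0.0, -0.4, -4.5]
opening: 0.128
[0.49134487 0.09794803 0.11173712] [ 0.03220333 -0.35411829 -4.47009834]
shift [-0.8  6.6 18.5] turn [ 0.001 -0.003  0.   ]
est org [0.49400919 0.1290353  0.02160454] [[342.1 279.7]
 [349.1 217.5]]
```

View pics/s6c.png

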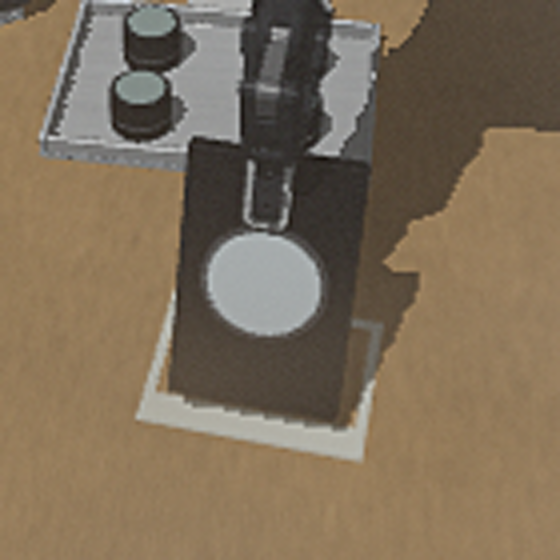

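```bash
python3 -m jog '[[[0,1,3],[0,0,0],0],[[0,2,6],[0,0,0],0],[[0,3,8],[0,0,0],0],[[0,4,10],[0,0,0],0],[[0,4.5,12],[0,0,0],0],[[0,5,14],[0,0,0],0],[[0,5,14],[0,0,0],0],[[0,5,14],[0,0,0],0]]'
python3 - <<'E'
from h import *
p,Rc,o=pose(); print(p,o['wrist_force'],o['torque']); snap('side','s7'); t,Rt=stand(.002); goto(t,Rt)
E
```

```text
time_s: 29.9
eef_pos: [0.4924, 0.0976, 0.0978]
eef_rot: [-0.164, 0.985, -0.048, 0.009]
wrist_force: [0.1, -0.7, -3.8]
opening: 0.133
[0.49235452 0.09758454 0.09782651] [ 0.05460697 -0.69555474 -3.81380194] [-0.4446031   0.09311083 -0.0349403 ]
shift [-0.8  1.6  4.5] turn [ 0.001 -0.002  0.   ]
```

```bash
python3 -m jog '[[[0,0.5,1.5],[0,0,0],0],[[0,1,2.5],[0,0,0],0],[[0,1.2,3.5],[0,0,0],0],[[0,1.2,3.5],[0,0,0],0]]'; python3 -m jog '[[[0,0.3,1],[0,0,0],0],[[0,0.7,2],[0,0,0],0],[[0,0.7,2],[0,0,0],0]]'
python3 - <<'E'
from h import *
p,Rc,o=pose(); print(p,o['wrist_force'],o['torque']); snap('side','s8'); t,Rt=stand(.002); goto(t,Rt)
a=load('s8')[0][:,:,::-1]; cv2.imwrite('pics/s8c.png',cv2.resize(a[180:320,280:420],None,fx=4,fy=4,interpolation=cv2.INTER_CUBIC))
E
```

```text
time_s: 30.28
eef_pos: [0.4923, 0.0976, 0.094]
eef_rot: [-0.164, 0.985, -0.048, 0.009]
wrist_force: [-0.2, -0.2, -3.9]
opening: 0.132
time_s: 30.53
eef_pos: [0.4928, 0.0976, 0.0928]
eef_rot: [-0.165, 0.985, -0.048, 0.009]
wrist_force: [-1.9, -0.1, 3.7]
opening: 0.134
[0.49278539 0.09764311 0.09278624] [-1.88078966 -0.05231728  3.66709517] [-0.14397114  0.48765894  0.0763198 ]
shift [-1.1  0.  -0.5] turn [ 0.    -0.003  0.001]
```

View pics/s8c.png

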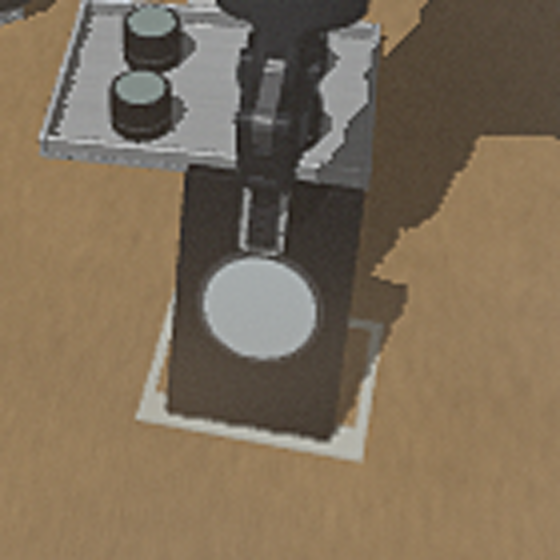

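Contact is on at +7 N, at the expected height. I'll release and retreat along the panel.

```bash
python3 -m jog '[[[0,0,-0.5],[0,0,0],0.1],[[0,0,-0.5],[0,0,0],0.2],[[0,0,-0.5],[0,0,0],0.3],[[0,0,-0.5],[0,0,0],0.4],[[0,0,-0.5],[0,0,0],0.4],[[0,0,-0.5],[0,0,0],0.4]]'
python3 - <<'E'
from h import *
p,Rc,o=pose(); print(p,o['wrist_force'],o['torque'],o['opening']); snap('wrist','w22'); snap('side','s9')
E
```

```text
time_s: 31.08
eef_pos: [0.4929, 0.0975, 0.0933]
eef_rot: [-0.165, 0.985, -0.048, 0.01]
wrist_force: [-0.3, -0.2, -0.6]
opening: 0.401
[0.49290059 0.09746861 0.09329491] [-0.31795404 -0.19495046 -0.60608991] [-0.13758207 -0.01246146 -0.04967926] 0.4006946180486243
```

View pics/w22.png

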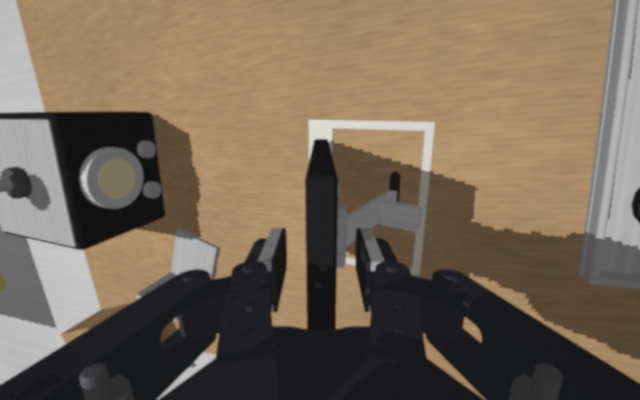

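It stands clear of both pads. Retreating.

```bash
python3 -m jog '[[[0,0,-15],[0,0,0],0.4],[[0,0,-35],[0,0,0],0.4],[[0,0,-60],[0,0,0],0.4],[[0,0,-95],[0,0,0],0.4],[[0,0,-130],[0,0,0],0.4],[[0,0,-160],[0,0,0],0.4],[[0,0,-160],[0,0,0],0.4],[[0,0,-160],[0,0,0],0.4],[[0,0,-160],[0,0,0],0.4],[[0,0,-160],[0,0,0],0.4]]'
python3 - <<'E'
from h import *
p,Rc,o=pose(); print(p,o['wrist_force'],o['q'].round(2)); snap('wrist','w23'); snap('side','s10'); snap('top','t4')
E
```

```text
time_s: 32.02
eef_pos: [0.4864, 0.0463, 0.2431]
eef_rot: [-0.165, 0.985, -0.048, 0.008]
wrist_force: [0.5, -0.6, -1.4]
opening: 0.396
[0.486412   0.04630654 0.24308277] [ 0.48938469 -0.64150805 -1.44209368] [-0.38 -0.04  1.83  0.32  1.45  1.24]
```

View pics/w23.png

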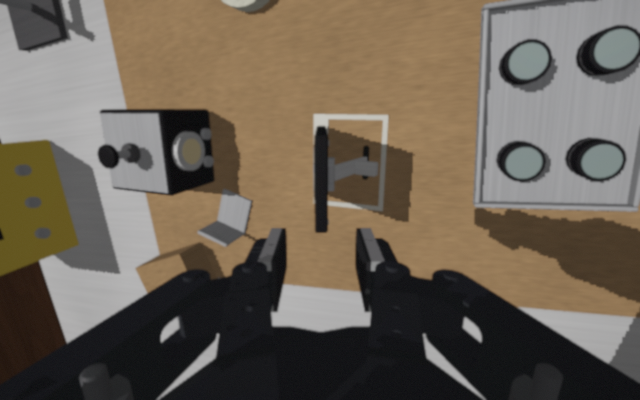

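View pics/s10.png

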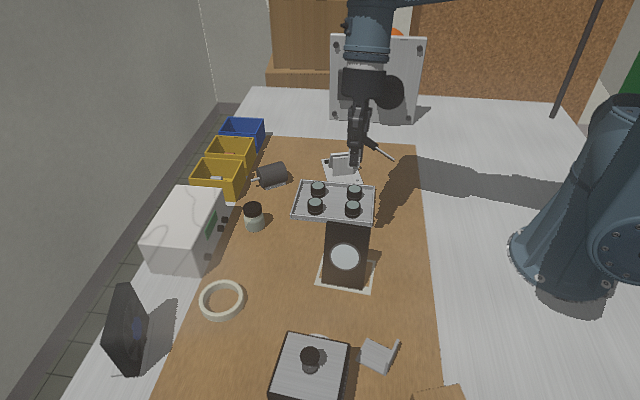

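View pics/t4.png

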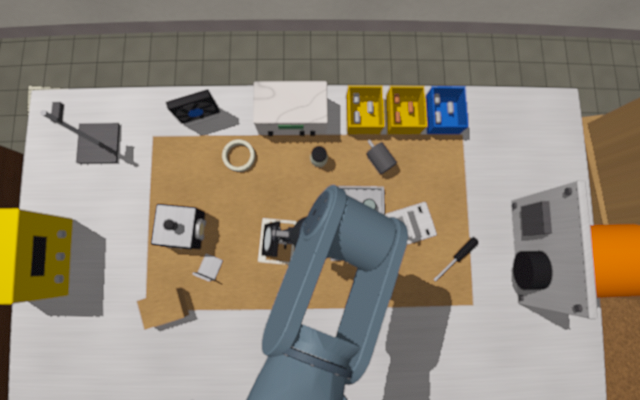

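The mirror stands on the bar facing the lamp, and all four cells are in the tray. I'll check its lean and position by depth, and locate the plunger.

```bash
python3 - <<'E'
from h import *
P=cloud('s10')
m=np.zeros((400,640),bool); m[228:280,330:364]=1; m[243:270,330:358]=0; m[272:284,326:360]=1
X=P[m]; X=X[np.linalg.norm(X-np.median(X,0),axis=1)<.1]; c,n,s=fitplane(X); n=-n if n[1]<0 else n; print('face n',n,'lean',np.degrees(np.arcsin(n[2])),'yaw of +x',np.degrees(np.arctan2(-n[1],-n[0])),c,s)
# bottom corners
p,d,T,K=load('s10'); a=p[:,:,::-1]; cv2.imwrite('pics/s10c.png',cv2.resize(a[205:305,290:400],None,fx=6,fy=6,interpolation=cv2.INTER_CUBIC))
for f in ('w8','w20','w23','s10','t4'):
    P=cloud(f); mm=(P[...,2]>.122)&(P[...,2]<.136)&(P[...,1]>.29)&(P[...,1]<.42)&(P[...,0]>.46)&(P[...,0]<.58); Z=P[mm]
    if len(Z)>4: (cc,r)=cv2.minEnclosingCircle(Z[:,:2].astype(np.float32)); print(f,len(Z),Z.mean(0).round(4),np.round(cc,4),r)
E
```

```text
face n [0.09195846 0.94038896 0.3274328 ] lean 19.113030979979584 yaw of +x -95.58506465039045 [0.4869137  0.11032468 0.07576296] 0.0009277908349328402
w20 594 [0.5291 0.3515 0.1295] [0.5287 0.3549] 0.015493550337851048
w23 395 [0.5292 0.3522 0.1296] [0.5286 0.3545] 0.015191903337836266
s10 311 [0.528  0.3571 0.1297] [0.5281 0.356 ] 0.015166232362389565
t4 102 [0.5269 0.3534 0.1289] [0.5272 0.3549] 0.015241362154483795
```

View pics/s10c.png

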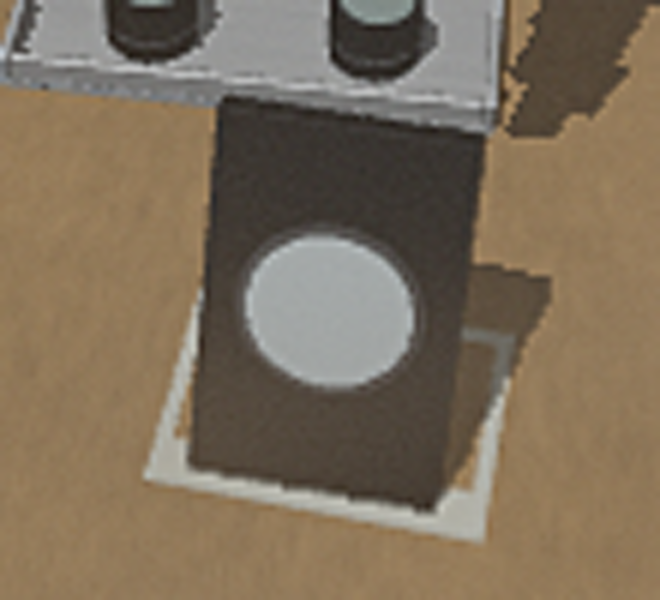

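Lean is 19.1° and yaw -95.6°, which matches the mark. The plunger is at (.528,.355), with its top at .130. I'll move above it with the gripper shut.

```bash
python3 - <<'E'
from h import *
goto([.49,.10,.30],down(np.radians(-95.6))); goto([.528,.355,.20],down(np.radians(-95.6)))
E
```

```text
shift [ -1.8 -69.3 -36.1] turn [-0.332 -0.     0.   ]
shift [  11.1 -280.2  142.3] turn [-0.332 -0.     0.   ]
```

```bash
python3 -m jog '[[[0,-30,-20],[-0.08,0,0],0],[[-2,-69,-36],[-0.2,0,0],0],[[0,-105,-25],[-0.332,0,0],0],[[2,-145,0],[-0.332,0,0],0],[[5,-180,40],[-0.332,0,0],0],[[8,-220,70],[-0.332,0,0],0],[[10,-250,100],[-0.332,0,0],0],[[11,-280,130],[-0.332,0,0],0],[[11,-280,142],[-0.332,0,0],0],[[11,-280,142],[-0.332,0,0],0],[[11,-280,142],[-0.332,0,0],0],[[11,-280,142],[-0.332,0,0],0]]'
python3 - <<'E'
from h import *
p,Rc,o=pose(); print(p,o['wrist_force'],o['q'].round(2),o['opening']); snap('wrist','w24'); snap('side','s11')
goto([.528,.355,.12],down(np.radians(-95.6)))
E
```

```text
time_s: 33.17
eef_pos: [0.5275, 0.3546, 0.1996]
eef_rot: [0.001, 0.999, -0.048, -0.0]
wrist_force: [-0.0, -0.1, -0.2]
opening: -0.002
[0.527525   0.35460711 0.19962751] [-0.04652111 -0.11076509 -0.2493171 ] [ 0.41  0.33  1.46 -0.    1.35  2.07] -0.0017788016285650535
shift [-0.8 -0.9 81.5] turn [-0.    -0.002 -0.001]
```

View pics/w24.png

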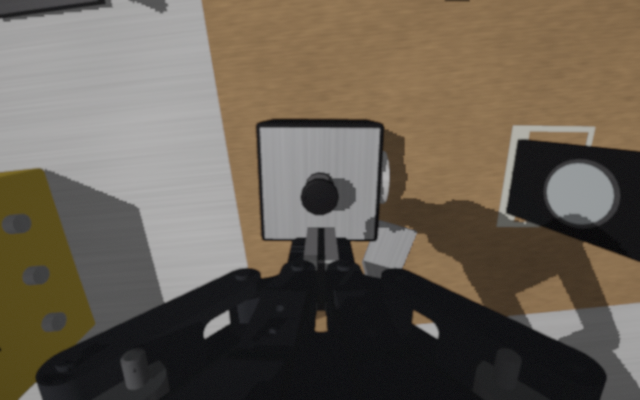

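View pics/s11.png

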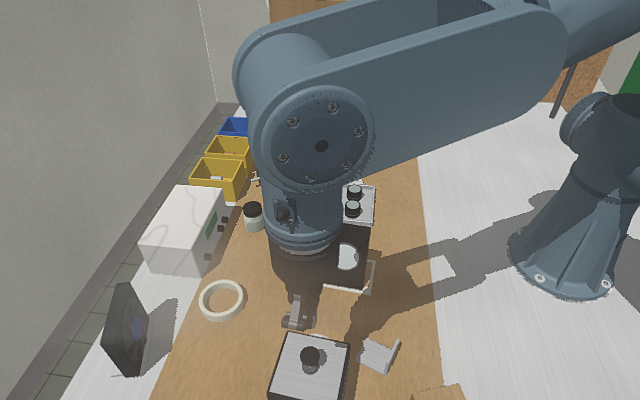

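```bash
python3 -m jog '[[[0,0,30],[0,0,0],0],[[0,0,60],[0,0,0],0],[[0,0,75],[0,0,0],0],[[0,0,84],[0,0,0],0],[[0,0,90],[0,0,0],0],[[0,0,90],[0,0,0],0],[[0,0,90],[0,0,0],0]]'
python3 - <<'E'
from h import *
p,Rc,o=pose(); print(p,o['wrist_force'])
E
```

```text
time_s: 33.85
eef_pos: [0.5299, 0.3538, 0.1136]
eef_rot: [-0.001, 0.999, -0.05, 0.002]
wrist_force: [-2.9, -1.7, 5.5]
opening: -0.001
[0.52994601 0.35380371 0.11356179] [-2.92972047 -1.70355103  5.54360681]
```

```bash
python3 -m jog '[[[0,0,4],[0,0,0],0],[[0,0,8],[0,0,0],0],[[0,0,10],[0,0,0],0],[[0,0,10],[0,0,0],0],[[0,0,10],[0,0,0],0],[[0,0,10],[0,0,0],0]]'
python3 - <<'E'
from h import *
p,Rc,o=pose(); print(p,o['wrist_force'])
E
```

```text
time_s: 34.35
eef_pos: [0.5314, 0.3545, 0.1065]
eef_rot: [-0.001, 0.999, -0.05, 0.004]
wrist_force: [-2.1, -2.7, 7.0]
opening: 0.001
[0.53144765 0.35447154 0.10645781] [-2.06349199 -2.68745696  7.02678103]
```

```bash
python3 -m jog '[[[0,0,4],[0,0,0],0],[[0,0,6],[0,0,0],0],[[0,0,8],[0,0,0],0],[[0,0,8],[0,0,0],0],[[0,0,8],[0,0,0],0],[[0,0,8],[0,0,0],0]]'
python3 - <<'E'
from h import *
p,Rc,o=pose(); print(p,o['wrist_force']); snap('wrist','w25')
E
```

```text
time_s: 34.85
eef_pos: [0.533, 0.3552, 0.1049]
eef_rot: [-0.002, 0.999, -0.049, 0.006]
wrist_force: [-13.9, -7.3, 28.2]
opening: 0.001
[0.53297282 0.35524687 0.10490429] [-13.93652346  -7.31017429  28.20587001]
```

View pics/w25.png

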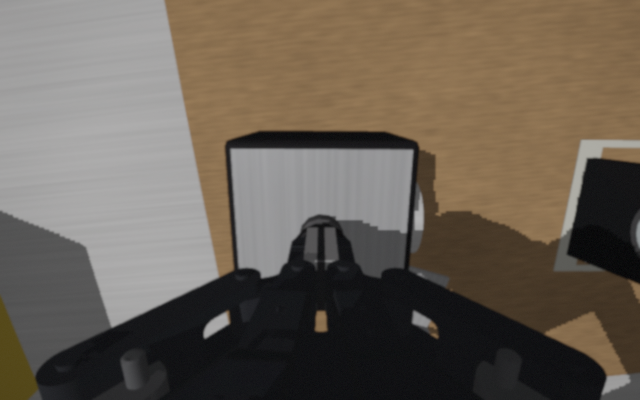

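Force is up to 28 N with almost no further travel, so it's firmly on its stop. I'll hold a moment, then lift.

```bash
python3 -m jog '[[[0,0,0],[0,0,0],0],[[0,0,0],[0,0,0],0],[[0,0,0],[0,0,0],0],[[0,0,0],[0,0,0],0],[[0,0,-8],[0,0,0],0],[[0,0,-20],[0,0,0],0],[[0,0,-50],[0,0,0],0],[[0,0,-90],[0,0,0],0],[[0,0,-130],[0,0,0],0],[[-40,0,-150],[0,0,0],0],[[-80,0,-150],[0,0,0],0],[[-120,0,-150],[0,0,0],0],[[-130,0,-150],[0,0,0],0],[[-130,0,-150],[0,0,0],0],[[-130,0,-150],[0,0,0],0]]'
python3 - <<'E'
from h import *
p,Rc,o=pose(); print(p,o['wrist_force'],o['dq'].round(3)); snap('side','s12'); snap('top','t5')
for f in ('s12','t5'):
    P=cloud(f); mm=(P[...,2]>.11)&(P[...,2]<.14)&(P[...,1]>.32)&(P[...,1]<.39)&(P[...,0]>.50)&(P[...,0]<.56); Z=P[mm]; print(f,len(Z),np.median(Z[:,2]) if len(Z) else None)
P=cloud('t5'); print('cells',[P[mm].mean(0).round(3) for mm in [(P[...,2]>.03)&(P[...,2]<.042)&(abs(P[...,0]-x)<.025)&(abs(P[...,1]-y)<.025) for x in (.587,.488) for y in (-.165,-.1)] if mm.sum()])
E
```

```text
time_s: 36.15
eef_pos: [0.4019, 0.3679, 0.2548]
eef_rot: [-0.003, 0.999, -0.049, 0.007]
wrist_force: [0.7, -0.3, 0.3]
opening: -0.001
[0.40194521 0.36790446 0.25477602] [ 0.74503353 -0.26751401  0.28813075] [-0.025  0.036 -0.026 -0.003 -0.007 -0.   ]
s12 316 0.12988183146450222
t5 103 0.1290434885287881
cells [array([ 0.581, -0.166,  0.035]), array([ 0.58 , -0.099,  0.035]), array([ 0.485, -0.164,  0.035]), array([ 0.484, -0.099,  0.035])]
```

View pics/s12.png

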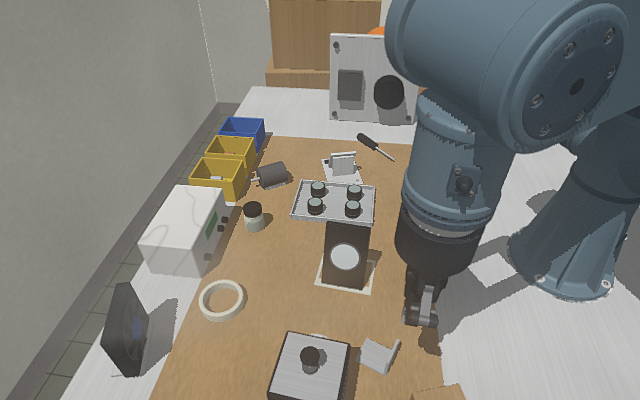

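View pics/t5.png

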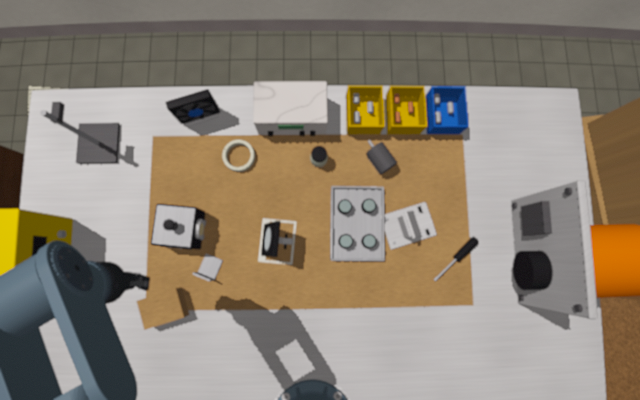

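The plunger is back up (head at 0.130), the mirror is standing, and the four cells are flat (tops at 0.035). No fifth cell shows anywhere on the bench, and the other things look unmoved. Handing in.

```bash
python3 -c "
from bench import *
print(hand_in())"
```

```text
the job is handed in; nothing more can be done
None
```

I finished the whole sequence and handed the job in at about 36 s on the robot's clock; no verdict is reported.

- **Kickstand:** swung out to its stop; by depth it measured about 0.6 rad.
- **Lens cells:** there were four, and all stand flat on the tray floor, with their tops at 0.035 m. No others were visible on the bench.
- **Mirror:** it stands on the tape bar facing the lamp, leaning 19.1° with a yaw of -95.6°. The mark's yaw measured -95.6° in the wrist view and -95.4° from above. Its bottom edge looked within about 5 mm of where I aimed.
- **Plunger:** pressed until the force rose to 28 N with almost no further travel, held for about 0.3 s, then released. Its head is back at 0.130 m.
- **Other things:** they look unmoved in the last top and side views, and the robot is clear of everything.

Some things did not go as expected:
- **Fingertips:** the cameras showed them about 11–15 mm behind the reported TCP when shut, not 14 mm ahead of it. My first grasp of the tab closed on nothing because of this, and I corrected for it from then on.
- **Panel on its rest:** swinging the kickstand shifted the panel within its stops, from about 30° to 34.5° of tilt. I measured its pose again before gripping it.

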